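# Carry the pupils' clay pieces to the kiln rack in the same order

### The arm

A 6-joint arm with a two-finger parallel gripper is mounted at the origin on the work surface. World frame = base frame: x ahead of the robot, y to its left, z up, the work surface at z = 0. Lengths are in m, angles in degrees, forces in N, time in s.
With the tool pointing down it reaches from about 0.35 to 0.875 m from the base axis. Payload 4.2 kg.
Tool frame: the origin (TCP) lies on the centre line of the jaws, within the pads' length; the fingertips stand 19 mm ahead of it and the grasp point (between the pads) is the TCP; x points along the fingers, y is the direction in which the jaws open and shut, and the axes are right-handed (so a half turn about x gives the same grasp; the last joint's range is limited). The gripper opens to 87 mm and grips with 3 to 60 N. Pads are 19 mm wide; open, the fingers measure 117 mm over their backs; the gripper's body (75 mm by 190 mm) begins 51 mm behind the grasp point.
Start: joints at [-52.449, 22.042, 0.453, 0, -68.411, -14.817], TCP at [0.242, -0.576, 0.242] pointing down, gripper open.
Joint ranges: [-179.83, 179.83], [-69.29, 118.12], [-61.27, 80.66], [-181.25, 117.63], [-171.15, -9.14], [-177.46, 177.46]. Speed limits (degrees/s): [159.86, 159.86, 180, 180, 180, 180].

### API

Orientations are given as a 3x3 rotation matrix whose columns are the frame's x, y, z axes.
In Python, from station import r, viewer, job, spotter gives the robot as it stands.
- The arm moves only by the tool play_rows, never from a script. Its argument "commands" is a list of rows, each an object of numbers: "fingers": the gripper command: -1 is fully open, 1 is shut, values between are in proportion; "tx", "ty", "tz": the shift along the tool's x, y, z normalised to -1 to 1, where 1 is 750 mm; "ax", "ay", "az": the turn, a rotation vector about the tool's x, y, z normalised to -1 to 1, where 1 is pi rad. In form: [{"fingers": .., "tx": .., "ty": .., "tz": .., "ax": .., "ay": .., "az": ..}, ...]. A call has 1 to 5 rows; each row is the pose to reach, as a shift and turn from the pose commanded when the call began, along the tool's axes at that moment, turning the shorter way round; what a row does not reach only later rows make up. A row lasts 1/12 s, in which the tool goes at most 41.7 mm and 7.16 degrees, less where a joint would pass 70% of its speed; a pose out of reach is approached as far as the arm can. A call with a number of a shift or a turn outside -1 to 1 is refused whole. A call with a gripper value outside its range is refused whole. The fingers move at their own pace and stop on an object; the grip force is fixed at half the most. Time passes only in rows, so rows that repeat a pose let the fingers close. It gives the time, the measured TCP pose, the force and the opening at its end, in the units of the state.
- r.sense(): the state, without advancing time (a new reading comes with each control period).
- viewer.capture(name): name is "side" or "top"; returns a dict with "image" (384x512x3 uint8, red, green, blue), "fx", "fy", "cx", "cy" (pixels), "R" (3x3) and "t" (3): a world point X has camera coordinates R X + t. Camera axes: x right, y down, z forward; pixel columns grow to the right and rows downward; lengths in m; the calibration is good to about 2 mm. A picture is of the moment at which its call begins. There is no depth.
- job.finish_job(): hands the job in, once; it reports no verdict.
Trained networks look in a picture, given as the dict that the camera call returned (one of the last four; its "shot" number tells which), for a name from the list of things; names that differ only in an ending like _2 or _b are one class to them, and where a whole thing is asked for, a point or a joint stands for the part that bears it (a point fixed in the world has none). Each returns a list of dicts, best first, with "score" (0 to 1); they miss things now and then, are a little off and sometimes report something else, mostly with a low value. They report only what shows in the picture. A call takes as long as a camera call. They do not tell look-alikes from the thing itself.
- spotter.find_in(name, picture): "uv" ([column, row] in pixels, amid what is visible of it).
- spotter.silhouettes(name, picture): "region" (384x512 bool, what is visible of it) and "uv" ([column, row] in pixels, amid what is visible of it).
The state is a dict: "time_s": time; "joints": joint angles; "joint_velocities": joint speeds; "effort": joint torques, N m; "tcp_pos": TCP position; "ee_rot": TCP orientation; "wrist_force": force on the tool from outside, world axes, zero at the start; "moment": the same for the moment, N m; "gripper_width": opening from 0.0 (shut) to 1.0 (fully open).
Only numpy, scipy, OpenCV 4.12 (cv2) and the standard library are available. Lean on these libraries where they do the work, as an engineer would, in place of code of your own. Each camera call takes 0.05 s, during which the arm holds its last target. There are 200 camera calls.

### The job

The pupils' four clay pieces are known only by their place in the row, so move them from the wooden drying rack to the dark kiln rack in the same order, counted from the knob: the piece beside the knob on the drying rack goes beside the knob on the kiln rack, and so on to the far end. Stand each one upright in the middle of its place, setting it down without dropping it or tipping it over; their tiles stay behind on the drying rack.

Things in the scene. Friction and masses are not known exactly. Their poses are not given: they have to be found in the camera images.
- house_center (a point): little clay house, square walls 38 x 38 mm and 40 mm high with a gable roof above (ridge along its y), its door in its -x wall; grip it by the walls. Beige clay, 60 mm tall, about 0.1 kg. Point: on its upright axis, 30 mm above its underside, a good height to grip; z up. It starts on its tile in the drying rack, its x within 12 degrees of the rack's x.
- vase_center (a point): small clay vase, round, belly 40 mm across from 22 to 36 mm up, thin neck, flared 28 mm lip with a dark mouth; foot 28 mm across. Beige clay, 60 mm tall, about 0.1 kg. Point: on its upright axis, 30 mm above its underside, a good height to grip; z up. It starts on its tile in the drying rack, its x within 12 degrees of the rack's x.
- bud_center (a point): closed clay flower bud, round, 38 mm across from 22 to 36 mm up, with six raised petal ribs and a pointed crown; foot 30 mm across. Beige clay, 60 mm tall, about 0.1 kg. Point: on its upright axis, 30 mm above its underside, a good height to grip; z up. It starts on its tile in the drying rack, its x within 12 degrees of the rack's x.
- cat_center (a point): sitting clay cat, round body 36 to 38 mm across from the base to 36 mm up, a narrower ball head with two pointed ears on top; its face looks along its -x. Beige clay, 60 mm tall, about 0.1 kg. Point: on its upright axis, 30 mm above its underside, a good height to grip; z up. It starts on its tile in the drying rack, its x within 12 degrees of the rack's x.
- tile_house: flat terracotta tile (square, 54 x 54 mm, 5 mm thick) on which the house stands at the start; fixed in the middle of one place of the drying rack, it stays there and so shows which place the house came from. Origin at the centre of its underside; axes as the rack's.
- tile_vase: flat terracotta tile (round, 56 mm across, 5 mm thick) on which the vase stands at the start; fixed in the middle of one place of the drying rack, it stays there and so shows which place the vase came from. Origin at the centre of its underside; axes as the rack's.
- tile_bud: flat terracotta tile (hexagonal, 60 mm across, 5 mm thick) on which the bud stands at the start; fixed in the middle of one place of the drying rack, it stays there and so shows which place the bud came from. Origin at the centre of its underside; axes as the rack's.
- tile_cat: flat terracotta tile (oblong, 40 x 56 mm, 5 mm thick) on which the cat stands at the start; fixed in the middle of one place of the drying rack, it stays there and so shows which place the cat came from. Origin at the centre of its underside; axes as the rack's.
- drying_rack: Fixed light wooden board, 80 x 335 mm, any yaw. Four places in a row, 70 mm pitch, each 65 x 70 mm, floor 8 mm above the table, ribs 12 mm. Origin on the table under the row's middle; y along the row: place centres at x = 0, y = +105, +35, -35, -105 mm. Dark round knob (28 mm wide, top 44 mm up) past the row at y = +168 mm; the place beside it is the first. Each place holds a tile with a piece.
- kiln_rack: Fixed dark steel board, 80 x 335 mm, any yaw, same shape as the drying rack. Empty; pieces stand straight on its floor, 8 mm above the table, between ribs 12 mm above the table. Origin on the table under the row's middle; y along the row: place centres at x = 0, y = +105, +35, -35, -105 mm. Dark wooden knob past the row at y = +168 mm; the place beside it (y = +105) is the first.
Mind the look-alikes: they are no part of the job. Leave any green, purple or red look-alike of the part that bears house_center alone.

How it is judged (in metres and radians):
At the end, for the whole second after the job is handed in: Each piece stands on the kiln rack in the place that counts from the knob as its own tile's place does on the drying rack: within 13 mm of the place's centre along and across the row, within 5 mm of standing height, tilted under 0.12 rad, at rest and released (((y of tile_house in the frame of drying_rack between -0.135 and -0.075 m and y of house_center in the frame of kiln_rack between -0.118 and -0.092 m) or (y of tile_house in the frame of drying_rack between -0.065 and -0.005 m and y of house_center in the frame of kiln_rack between -0.048 and -0.022 m) or (y of tile_house in the frame of drying_rack between 0.005 and 0.065 m and y of house_center in the frame of kiln_rack between 0.022 and 0.048 m) or (y of tile_house in the frame of drying_rack between 0.075 and 0.135 m and y of house_center in the frame of kiln_rack between 0.092 and 0.118 m)) and x of house_center in the frame of kiln_rack between -0.013 and 0.013 m and z of house_center in the frame of kiln_rack between 0.033 and 0.043 m and angle between each of house_center, vase_center, bud_center, cat_center's own z axis and vertical below 0.12 rad and linear speed of each of house, vase, bud, cat below 0.02 m/s and contact force between the fingers and house below 0.1 N and ((y of tile_vase in the frame of drying_rack between -0.135 and -0.075 m and y of vase_center in the frame of kiln_rack between -0.118 and -0.092 m) or (y of tile_vase in the frame of drying_rack between -0.065 and -0.005 m and y of vase_center in the frame of kiln_rack between -0.048 and -0.022 m) or (y of tile_vase in the frame of drying_rack between 0.005 and 0.065 m and y of vase_center in the frame of kiln_rack between 0.022 and 0.048 m) or (y of tile_vase in the frame of drying_rack between 0.075 and 0.135 m and y of vase_center in the frame of kiln_rack between 0.092 and 0.118 m)) and x of vase_center in the frame of kiln_rack between -0.013 and 0.013 m and z of vase_center in the frame of kiln_rack between 0.033 and 0.043 m and contact force between the fingers and vase below 0.1 N and ((y of tile_bud in the frame of drying_rack between -0.135 and -0.075 m and y of bud_center in the frame of kiln_rack between -0.118 and -0.092 m) or (y of tile_bud in the frame of drying_rack between -0.065 and -0.005 m and y of bud_center in the frame of kiln_rack between -0.048 and -0.022 m) or (y of tile_bud in the frame of drying_rack between 0.005 and 0.065 m and y of bud_center in the frame of kiln_rack between 0.022 and 0.048 m) or (y of tile_bud in the frame of drying_rack between 0.075 and 0.135 m and y of bud_center in the frame of kiln_rack between 0.092 and 0.118 m)) and x of bud_center in the frame of kiln_rack between -0.013 and 0.013 m and z of bud_center in the frame of kiln_rack between 0.033 and 0.043 m and contact force between the fingers and bud below 0.1 N and ((y of tile_cat in the frame of drying_rack between -0.135 and -0.075 m and y of cat_center in the frame of kiln_rack between -0.118 and -0.092 m) or (y of tile_cat in the frame of drying_rack between -0.065 and -0.005 m and y of cat_center in the frame of kiln_rack between -0.048 and -0.022 m) or (y of tile_cat in the frame of drying_rack between 0.005 and 0.065 m and y of cat_center in the frame of kiln_rack between 0.022 and 0.048 m) or (y of tile_cat in the frame of drying_rack between 0.075 and 0.135 m and y of cat_center in the frame of kiln_rack between 0.092 and 0.118 m)) and x of cat_center in the frame of kiln_rack between -0.013 and 0.013 m and z of cat_center in the frame of kiln_rack between 0.033 and 0.043 m and contact force between the fingers and cat below 0.1 N); the robot touches nothing.
It fails at once if a piece is tipped by more than about 45 degrees (angle between any of house_center, vase_center, bud_center, cat_center's own z axis and vertical above 0.8 rad).
It fails at once if a piece is dropped or flung (moves faster than 0.6 m/s with no finger on it, as after a fall of 2 cm) ((linear speed of house above 0.6 m/s and contact force between the fingers and house below 0.01 N) or (linear speed of vase above 0.6 m/s and contact force between the fingers and vase below 0.01 N) or (linear speed of bud above 0.6 m/s and contact force between the fingers and bud below 0.01 N) or (linear speed of cat above 0.6 m/s and contact force between the fingers and cat below 0.01 N)).
It also fails if it takes over 120 s, if anything falls off the work surface, if the arm or the gripper's body presses on something with over 40 N, if the wrist force passes 120 N, or if a joint passes its speed limit or range.

## Working session

There is one attempt and no reset: what is moved stays moved. The work goes in short steps, Python scripts to look and compute and a tool call to move; the robot and the scene stay as the last step left them, time stands still between calls to the robot, and variables do not carry over. Pictures are saved under pics/ and viewed, about 12 in all and at most 16, crops included, and the job is handed in when it is done.

Besides the shell and the picture viewer there is one more tool, called as name([rows], argument=value, ...), one row to a line, values as JSON. play_rows: Moves the arm, as the interface text tells. Its arguments: {"type":"object","properties":{"commands":{"type":"array"}},"required":["commands"]}

```bash
mkdir -p pics; ls; python3 - <<'E'
from station import r,viewer,spotter
import cv2
s=r.sense();print(s['tcp_pos'],s['ee_rot'],s['gripper_width'],s['time_s'])
for n in('top','side'):
    p=viewer.capture(n);cv2.imwrite(f'pics/{n}0.png',cv2.resize(p['image'][:,:,::-1],(800,600)))
    print(n,p['fx'],p['fy'],p['cx'],p['cy'],p['R'],p['t'])
    for k in ['house_center','vase_center','bud_center','cat_center','tile_house','tile_vase','tile_bud','tile_cat','drying_rack','kiln_rack']:
        print(k,[(round(float(d['score']),2),[round(float(x)) for x in d['uv']]) for d in spotter.find_in(k,p)][:5])
print(r.sense()['time_s'])
E
```

```text
pics
[ 0.24132864 -0.57591842  0.24045667] [[-9.33023119e-04 -3.86262478e-01  9.22388437e-01]
 [ 1.99297102e-03  9.22386288e-01  3.86263594e-01]
 [-9.99997579e-01  2.19868629e-03 -9.07978066e-05]] 0.9937992299987372 0.0
top 428.03638107344165 428.03638107344165 252.6301893340073 190.15701660101675 [[-0.02718919 -0.99962923 -0.00146586]
 [-0.98762404  0.02708919 -0.15448276]
 [ 0.15446519 -0.00275254 -0.9879944 ]] [-0.02603693  0.57145913  1.2667052 ]
house_center [(0.69, [361, 166]), (0.64, [326, 168]), (0.62, [383, 191]), (0.5, [337, 137])]
vase_center [(0.61, [322, 213])]
bud_center [(0.69, [323, 194]), (0.26, [325, 170])]
cat_center [(0.56, [320, 240]), (0.56, [319, 224])]
tile_house [(0.68, [316, 177])]
tile_vase [(0.54, [325, 194])]
tile_bud []
tile_cat [(0.5, [318, 235]), (0.24, [316, 178])]
drying_rack [(0.77, [319, 225])]
kiln_rack [(0.68, [158, 205]), (0.47, [326, 170])]
side 355.8772937735356 355.8772937735356 254.8397853590813 195.59033929744422 [[ 0.98682255 -0.16141138 -0.01129709]
 [-0.10328299 -0.57461952 -0.81187747]
 [ 0.12455474  0.80234579 -0.58371855]] [-0.56347417  0.06860808  0.83946979]
house_center [(0.91, [368, 278]), (0.85, [306, 263]), (0.6, [331, 316]), (0.54, [288, 339])]
vase_center [(0.72, [232, 266]), (0.71, [232, 276]), (0.62, [271, 259])]
bud_center [(0.75, [269, 260]), (0.72, [237, 278])]
cat_center [(0.97, [192, 271])]
tile_house [(0.6, [296, 281]), (0.39, [265, 275])]
tile_vase [(0.85, [236, 279])]
tile_bud [(0.54, [266, 274])]
tile_cat [(0.74, [206, 279])]
drying_rack [(0.68, [218, 285])]
kiln_rack [(0.96, [231, 152]), (0.58, [230, 265])]
1.1
```

View pics/top0.png

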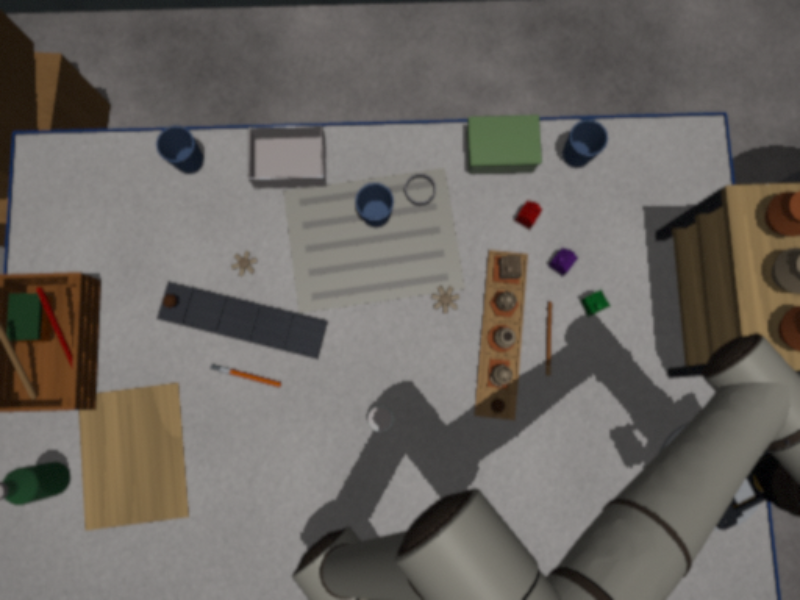

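View pics/side0.png

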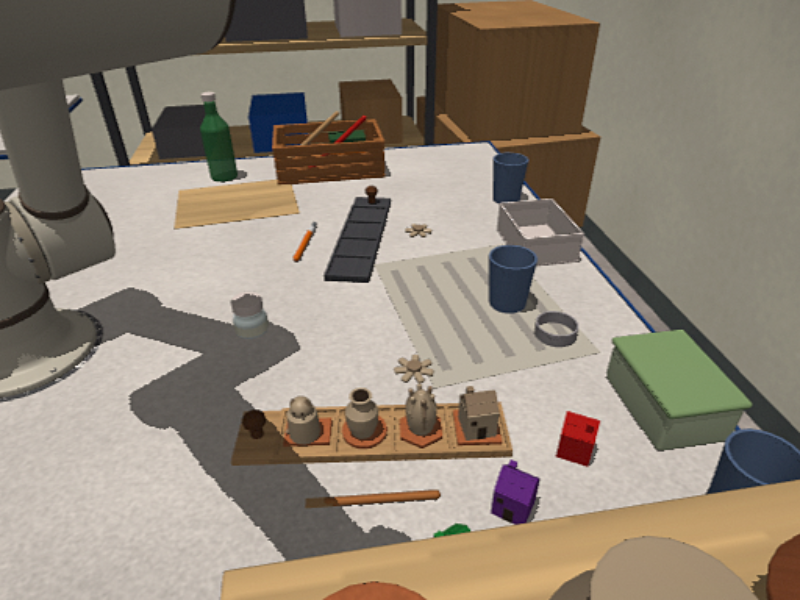

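```bash
cat > h.py <<'E'
import numpy as np,cv2
def K(p): return np.array([[p['fx'],0,p['cx']],[0,p['fy'],p['cy']],[0,0,1]])
def proj(p,X):
    c=np.atleast_2d(X)@np.array(p['R']).T+p['t']; q=c@K(p).T; return q[:,:2]/q[:,2:]
def back(p,uv,z):
    uv=np.atleast_2d(uv).astype(float); R=np.array(p['R']); C=-R.T@p['t']
    d=np.c_[uv,np.ones(len(uv))]@np.linalg.inv(K(p)).T@R
    return C+d*((z-C[2])/d[:,2])[:,None]
def tri(ps,uvs):
    A=[];b=[]
    for p,uv in zip(ps,uvs):
        R=np.array(p['R']);C=-R.T@p['t'];d=np.linalg.inv(K(p))@[uv[0],uv[1],1]@R;d/=np.linalg.norm(d)
        M=np.eye(3)-np.outer(d,d);A.append(M);b.append(M@C)
    return np.linalg.solve(sum(A),sum(b))
E
python3 - <<'E'
from station import viewer,spotter
from h import *
import pickle
np.set_printoptions(precision=4,suppress=True)
P={n:viewer.capture(n) for n in('top','side')}
M={}
for n,p in P.items():
    for k in ['drying_rack','kiln_rack','house_center','vase_center','bud_center','cat_center']:
        L=spotter.silhouettes(k,p);M[n,k]=L
        for d in L[:4]:
            m=d['region'].astype(np.uint8)
            c=max(cv2.findContours(m,0,2)[0],key=len)[:,0]
            if 'rack' in k:
                w=back(p,c,0.010)[:,:2].astype(np.float32); print(n,k,round(d['score'],2),'rect',cv2.minAreaRect(w*1000),cv2.boxPoints(cv2.minAreaRect(w*1000)).round().tolist())
            else: print(n,k,round(d['score'],2),d['uv'],m.sum(),c.min(0),c.max(0))
pickle.dump((P,M),open('s.pkl','wb'))
for n,u,v in[('top',388/1.5625,0)]:pass
for a,b in[('dry knob',([498,404],[255,420])),('kiln knob',([171,301],[372,191])),('shelf corner',([735,185],[735,185]))]:
    t=np.array(b[0])/1.5625;s=np.array(b[1])/1.5625;print(a,tri([P['top'],P['side']],[t,s]),back(P['top'],t,.04),back(P['side'],s,.04))
E
```

```text
top drying_rack 0.93 rect ((497.39666748046875, -250.85011291503906), (81.69327545166016, 335.37945556640625), 82.34512329101562) [[326.0, -269.0], [658.0, -314.0], [669.0, -233.0], [337.0, -188.0]]
top kiln_rack 0.89 rect ((538.6588134765625, 264.7677307128906), (338.3663330078125, 82.52815246582031), 74.767333984375) [[454.0, 112.0], [534.0, 91.0], [623.0, 417.0], [543.0, 439.0]]
top house_center 0.75 [361.9, 169.6] 224 [351 159] [368 176]
top house_center 0.63 [337.4, 137.2] 222 [329 129] [346 147]
top house_center 0.54 [381.5, 194.2] 194 [371 186] [389 202]
top house_center 0.51 [327.3, 170.5] 213 [319 163] [333 178]
top bud_center 0.48 [323.9, 192.0] 143 [317 187] [330 199]
top cat_center 0.73 [319.2, 240.3] 122 [314 235] [326 246]
top cat_center 0.19 [318.0, 197.8] 133 [313 186] [331 203]
side drying_rack 0.95 rect ((496.59539794921875, -254.61611938476562), (93.39999389648438, 335.9861145019531), 82.84434509277344) [[324.0, -280.0], [657.0, -322.0], [669.0, -229.0], [336.0, -187.0]]
side kiln_rack 0.97 rect ((544.176025390625, 287.3660583496094), (404.84149169921875, 89.35405731201172), 74.20710754394531) [[446.0, 105.0], [532.0, 80.0], [642.0, 470.0], [556.0, 494.0]]
side house_center 0.83 [331.0, 316.1] 869 [314 295] [344 334]
side house_center 0.73 [304.7, 262.6] 722 [293 248] [318 281]
side house_center 0.55 [365.0, 280.4] 703 [356 263] [382 297]
side house_center 0.45 [289.9, 338.9] 109 [278 335] [299 343]
side vase_center 0.84 [231.8, 264.8] 480 [222 249] [241 279]
side bud_center 0.89 [268.7, 258.3] 529 [259 245] [278 278]
side cat_center 0.9 [195.3, 268.1] 545 [182 253] [204 284]
dry knob [ 0.3575 -0.235   0.0345] [[ 0.3583 -0.2341  0.04  ]] [[ 0.3579 -0.2405  0.04  ]]
kiln knob [0.5777 0.3999 0.0353] [[0.5756 0.3983 0.04  ]] [[0.5779 0.3897 0.04  ]]
shelf corner [ 0.6504 -0.518   0.4372] [[ 0.7814 -0.7344  0.04  ]] [[1.3558 0.274  0.04  ]]
```

```bash
cat >> h.py <<'E'
def frame(cx,cy,yx,yy):
    y=np.array([yx,yy])/np.hypot(yx,yy); return np.array([cx,cy]),np.array([y[1],-y[0]]),y
DRY=frame(.5246,-.2545,-.991,.134); KILN=frame(.5314,.2382,.263,.965)
def W(F,x,y,z): return np.r_[F[0]+x*F[1]+y*F[2],z]
def rect(p,F,z,s=2000,x=.06,y0=-.16,y1=.21):
    # rows: rack x (top=+x), cols: rack y increasing right
    c=[(-x,y0),(x,y0),(x,y1),(-x,y1)]
    src=np.float32([proj(p,W(F,a,b,z))[0] for a,b in c]); dst=np.float32([((b-y0)*s,(x-a)*s) for a,b in c])
    im=cv2.warpPerspective(p['image'],cv2.getPerspectiveTransform(src,dst),(int((y1-y0)*s),int(2*x*s)),flags=cv2.INTER_CUBIC)[:,:,::-1].copy()
    for b in(-.14,-.07,0,.07,.14): cv2.line(im,(int((b-y0)*s),0),(int((b-y0)*s),20),(0,255,0),1);cv2.line(im,(int((b-y0)*s),int(2*x*s)-20),(int((b-y0)*s),int(2*x*s)),(0,255,0),1)
    for a in(-.04,0,.04): cv2.line(im,(0,int((x-a)*s)),(25,int((x-a)*s)),(0,255,0),1)
    return im
E
python3 - <<'E'
import pickle
from h import *
P,M=pickle.load(open('s.pkl','rb'))
a=[rect(P['top'],DRY,.012),rect(P['top'],KILN,.012)]
b=[cv2.convertScaleAbs(a[1],alpha=2.2)]
im=np.vstack(a[:1]+b); print(im.shape);cv2.imwrite('pics/rect1.png',im)
E
```

```text
(480, 740, 3)
```

View pics/rect1.png

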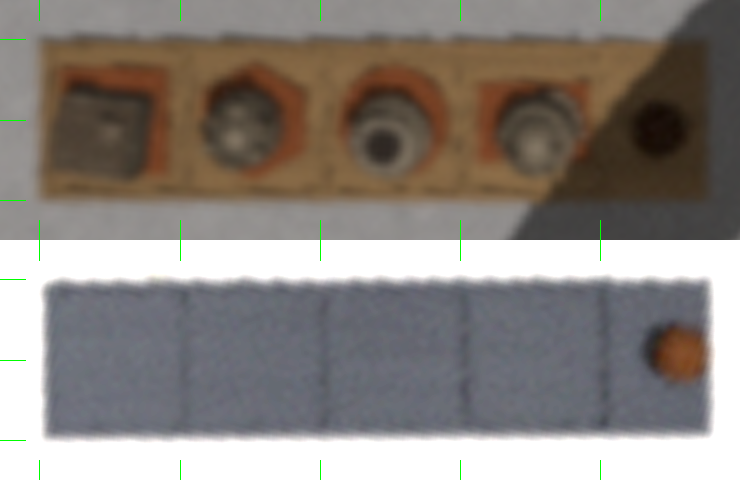

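```bash
python3 - <<'E'
import pickle
from h import *
np.set_printoptions(precision=4,suppress=True)
P,M=pickle.load(open('s.pkl','rb'))
T,S=P['top'],P['side']
def loc(F,X): d=X[:2]-F[0]; return np.r_[d@F[1],d@F[2],X[2]]*1000
def rp(px,z):
    X=W(DRY,.06-px[1]/2000,px[0]/2000-.16,.012); return loc(DRY,back(T,proj(T,X)[0],z)[0])
print('vase mouth',rp((383,147),.073)); print('bud tip',rp((231,136),.073)); print('cat',rp((540,137),.065))
print('house roof corners', [rp(c,.055).round(1).tolist() for c in[(65,88),(152,92),(143,177),(51,168)]])
# side extents: horizontal mid at several rows-> plane of axis
for k,i in[('house_center',1),('vase_center',0),('bud_center',0),('cat_center',0)]:
    d=M['side',k][i];m=d['region'];
    t=[e for e in M['top',k] if abs(e['uv'][0]-322)<8]
    if t: print(k,'tri',loc(DRY,tri([T,S],[t[0]['uv'],d['uv']])),'top@.035',loc(DRY,back(T,t[0]['uv'],.043)[0]))
    print(k,'side@.043',loc(DRY,back(S,d['uv'],.043)[0]))
a=rect(T,DRY,.06,x=.05); b=rect(S,DRY,.043,x=.08)
cv2.imwrite('pics/rect2.png',np.vstack([a,b]))
E
```

```text
vase mouth [-3.9878 38.5145 73.    ]
bud tip [  1.2595 -33.9939  73.    ]
cat [ -0.4349 112.961   65.    ]
house roof corners [[21.7, -117.4, 55.0], [19.8, -75.3, 55.0], [-21.3, -79.7, 55.0], [-17.0, -124.2, 55.0]]
house_center tri [  -5.4881 -101.0734   43.0985] top@.035 [  -5.5353 -102.9101   43.    ]
house_center side@.043 [ -5.7796 -99.285   43.    ]
vase_center side@.043 [-6.1043 38.3658 43.    ]
bud_center tri [  0.5512 -32.4778  50.9138] top@.035 [ -0.5679 -34.8436  43.    ]
bud_center side@.043 [  8.0142 -32.0124  43.    ]
cat_center tri [ -0.0004 110.8181  29.8599] top@.035 [  1.52   113.3005  43.    ]
cat_center side@.043 [-11.8067 106.3111  43.    ]
```

View pics/rect2.png

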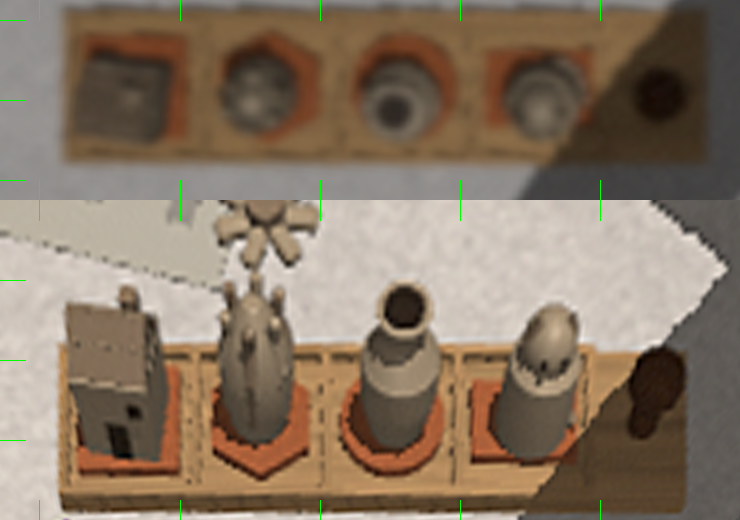

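```bash
cat >> h.py <<'E'
KILN=frame(.5314+.0013*.263+.0007*.965,.2382+.0013*.965-.0007*.263,.263,.965)
PK=dict(cat=(-.0005,.109),vase=(-.004,.0385),bud=(.001,-.033),house=(0,-.100)); PL=dict(cat=.105,vase=.035,bud=-.035,house=-.105)
YD=82.3;YK=164.8
def go(pts,s=None):
    """pts: (xyz,yaw,ncalls); prints total shift/turn per call in tool axes, normalised"""
    from station import r
    s=r.sense();p=np.array(s['tcp_pos']);y=np.array(s['ee_rot'])[:,1];yaw=np.degrees(np.arctan2(y[1],y[0]))
    print('at',p.round(4),round(yaw,2),'w',round(s['gripper_width'],3),'t',round(s['time_s'],2),'F',np.round(s['wrist_force'],1),'toolx',np.array(s['ee_rot'])[:,0].round(4))
    for X,Y,n in pts:
        d=(np.array(X)-p)/n; dy=(Y-yaw)/n
        for i in range(n):
            c,q=np.cos(np.radians(yaw)),np.sin(np.radians(yaw))
            print('  t',np.round([-d[2]/.75,(d[0]*c+d[1]*q)/.75,(d[0]*q-d[1]*c)/.75],4),'ax',round(-dy/180,4),'mm',round(np.linalg.norm(d)*1e3,1))
            yaw+=dy
        p=np.array(X)
E
python3 - <<'E'
from h import *
x,y=PK['cat'];
go([(W(DRY,x,y,.16),YD,2),(W(DRY,x,y,.043),YD,1)])
E
```

```text
at [ 0.2416 -0.5764  0.2415] 112.74 w 0.999 t 1.8 F [-0.1  0.1  0.4] toolx [-0.e+00  1.e-04 -1.e+00]
  t [0.0544 0.1615 0.1941] ax 0.0845 mm 193.7
  t [0.0544 0.2068 0.1449] ax 0.0845 mm 193.7
  t [0.156 0.    0.   ] ax -0.0 mm 117.0
```

play_rows([
  {"fingers": -1, "tx": 0.011, "ty": 0.032, "tz": 0.039, "ax": 0.017, "ay": 0, "az": 0},
  {"fingers": -1, "tx": 0.022, "ty": 0.065, "tz": 0.078, "ax": 0.034, "ay": 0, "az": 0},
  {"fingers": -1, "tx": 0.033, "ty": 0.097, "tz": 0.116, "ax": 0.051, "ay": 0, "az": 0},
  {"fingers": -1, "tx": 0.044, "ty": 0.129, "tz": 0.155, "ax": 0.068, "ay": 0, "az": 0},
  {"fingers": -1, "tx": 0.0544, "ty": 0.1615, "tz": 0.1941, "ax": 0.0845, "ay": 0, "az": 0},
])

```text
time_s: 2.22
tcp_pos: [0.3294, -0.407, 0.2005]
ee_rot: [[0.0, -0.128, 0.992], [-0.0, 0.992, 0.128], [-1.0, -0.0, 0.0]]
wrist_force: [1.3, -0.6, -0.5]
gripper_width: 0.999
```

play_rows([
  {"fingers": -1, "tx": 0.011, "ty": 0.041, "tz": 0.029, "ax": 0.017, "ay": 0, "az": 0},
  {"fingers": -1, "tx": 0.022, "ty": 0.083, "tz": 0.058, "ax": 0.034, "ay": 0, "az": 0},
  {"fingers": -1, "tx": 0.033, "ty": 0.124, "tz": 0.087, "ax": 0.051, "ay": 0, "az": 0},
  {"fingers": -1, "tx": 0.044, "ty": 0.165, "tz": 0.116, "ax": 0.068, "ay": 0, "az": 0},
  {"fingers": -1, "tx": 0.0544, "ty": 0.2068, "tz": 0.1449, "ax": 0.0845, "ay": 0, "az": 0},
])

```text
time_s: 2.63
tcp_pos: [0.4171, -0.2388, 0.1599]
ee_rot: [[0.001, 0.136, 0.991], [-0.0, 0.991, -0.136], [-1.0, -0.0, 0.001]]
wrist_force: [1.1, 0.2, 0.5]
gripper_width: 1.001
```

play_rows([
  {"fingers": -1, "tx": 0, "ty": 0, "tz": 0, "ax": 0, "ay": 0, "az": 0},
  {"fingers": -1, "tx": 0, "ty": 0, "tz": 0, "ax": 0, "ay": 0, "az": 0},
])

```text
time_s: 2.8
tcp_pos: [0.4173, -0.2388, 0.1598]
ee_rot: [[-0.0, 0.129, 0.992], [-0.0, 0.992, -0.129], [-1.0, -0.0, -0.0]]
wrist_force: [-0.2, -0.5, 0.5]
gripper_width: 1.004
```

```bash
python3 - <<'E'
from h import *
x,y=PK['cat'];
go([(W(DRY,x,y,.16),YD,1),(W(DRY,x,y,.043),YD,1)])
E
```

```text
at [ 0.4173 -0.2388  0.1598] 82.57 w 1.004 t 2.8 F [-0.2 -0.5  0.5] toolx [-4.e-04 -0.e+00 -1.e+00]
  t [-0.0002 -0.0022 -0.0007] ax 0.0015 mm 1.7
  t [0.156 0.    0.   ] ax -0.0 mm 117.0
```

play_rows([
  {"fingers": -1, "tx": 0.04, "ty": -0.001, "tz": 0, "ax": 0, "ay": 0, "az": 0},
  {"fingers": -1, "tx": 0.08, "ty": -0.002, "tz": 0, "ax": 0, "ay": 0, "az": 0},
  {"fingers": -1, "tx": 0.12, "ty": -0.002, "tz": 0, "ax": 0, "ay": 0, "az": 0},
  {"fingers": -1, "tx": 0.145, "ty": -0.002, "tz": 0, "ax": 0, "ay": 0, "az": 0},
  {"fingers": -1, "tx": 0.156, "ty": -0.002, "tz": 0, "ax": 0, "ay": 0, "az": 0},
])

```text
time_s: 3.22
tcp_pos: [0.4142, -0.2426, 0.0407]
ee_rot: [[-0.004, 0.136, 0.991], [0.001, 0.991, -0.136], [-1.0, 0.0, -0.005]]
wrist_force: [-0.1, 0.7, 0.1]
gripper_width: 1.003
```

play_rows([
  {"fingers": -0.2, "tx": 0, "ty": 0, "tz": 0, "ax": 0, "ay": 0, "az": 0},
  {"fingers": -0.1, "tx": 0, "ty": 0, "tz": 0, "ax": 0, "ay": 0, "az": 0},
  {"fingers": 0, "tx": 0, "ty": 0, "tz": 0, "ax": 0, "ay": 0, "az": 0},
  {"fingers": 0.1, "tx": 0, "ty": 0, "tz": 0, "ax": 0, "ay": 0, "az": 0},
  {"fingers": 1, "tx": 0, "ty": 0, "tz": 0, "ax": 0, "ay": 0, "az": 0},
])

```text
time_s: 3.63
tcp_pos: [0.4171, -0.2422, 0.0442]
ee_rot: [[0.003, 0.134, 0.991], [-0.001, 0.991, -0.134], [-1.0, -0.0, 0.003]]
wrist_force: [-0.3, -0.3, 0.4]
gripper_width: 0.708
```

play_rows([
  {"fingers": 1, "tx": 0, "ty": 0, "tz": 0, "ax": 0, "ay": 0, "az": 0},
  {"fingers": 1, "tx": 0, "ty": 0, "tz": 0, "ax": 0, "ay": 0, "az": 0},
  {"fingers": 1, "tx": 0, "ty": 0, "tz": 0, "ax": 0, "ay": 0, "az": 0},
])

```text
time_s: 3.88
tcp_pos: [0.4164, -0.242, 0.0433]
ee_rot: [[0.001, 0.133, 0.991], [-0.0, 0.991, -0.133], [-1.0, -0.0, 0.001]]
wrist_force: [-1.1, -0.3, 0.5]
gripper_width: 0.481
```

```bash
python3 - <<'E'
from h import *
x,y=PK['cat'];
go([(W(DRY,x,y,.16),YD,1)]+[(W(KILN,0,PL['cat'],.16),YK,4)])
from station import viewer
p=viewer.capture('side');cv2.imwrite('pics/g1.png',cv2.resize(p['image'][200:330,120:320,::-1],(800,520),interpolation=cv2.INTER_CUBIC))
E
```

```text
at [ 0.4164 -0.242   0.0433] 82.33 w 0.481 t 3.88 F [-1.1 -0.3  0.5] toolx [ 7.e-04 -2.e-04 -1.e+00]
  t [-0.1556  0.0021 -0.0002] ax 0.0002 mm 116.7
  t [-0.      0.1983  0.0215] ax -0.1146 mm 149.6
  t [-0.      0.178   0.0899] ax -0.1146 mm 149.6
  t [-0.      0.135   0.1469] ax -0.1146 mm 149.6
  t [-0.      0.0746  0.185 ] ax -0.1146 mm 149.6
```

View pics/g1.png

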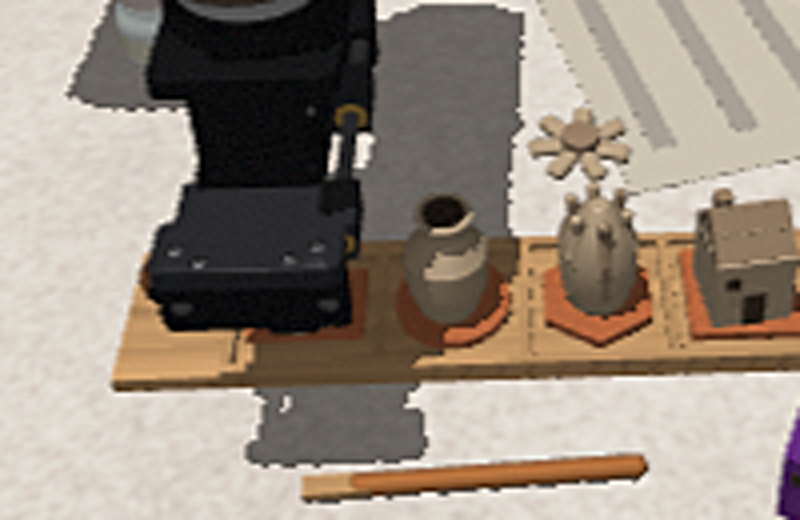

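play_rows([
  {"fingers": 1, "tx": 0, "ty": 0, "tz": 0, "ax": 0, "ay": 0, "az": 0},
  {"fingers": 1, "tx": 0, "ty": 0, "tz": 0, "ax": 0, "ay": 0, "az": 0},
  {"fingers": 1, "tx": -0.005, "ty": 0, "tz": 0, "ax": 0, "ay": 0, "az": 0},
  {"fingers": 1, "tx": -0.015, "ty": 0, "tz": 0, "ax": 0, "ay": 0, "az": 0},
  {"fingers": 1, "tx": -0.03, "ty": 0, "tz": 0, "ax": 0, "ay": 0, "az": 0},
])

```text
time_s: 4.35
tcp_pos: [0.4153, -0.2416, 0.0651]
ee_rot: [[-0.003, 0.134, 0.991], [0.001, 0.991, -0.134], [-1.0, 0.0, -0.003]]
wrist_force: [0.3, -0.1, -1.1]
gripper_width: 0.418
```

play_rows([
  {"fingers": 1, "tx": -0.025, "ty": 0, "tz": 0, "ax": 0, "ay": 0, "az": 0},
  {"fingers": 1, "tx": -0.055, "ty": 0, "tz": 0, "ax": 0, "ay": 0, "az": 0},
  {"fingers": 1, "tx": -0.085, "ty": 0, "tz": 0, "ax": 0, "ay": 0, "az": 0},
  {"fingers": 1, "tx": -0.11, "ty": 0, "tz": 0, "ax": 0, "ay": 0, "az": 0},
  {"fingers": 1, "tx": -0.125, "ty": 0, "tz": 0, "ax": 0, "ay": 0, "az": 0},
])

```text
time_s: 4.77
tcp_pos: [0.4169, -0.2421, 0.1619]
ee_rot: [[0.004, 0.133, 0.991], [-0.001, 0.991, -0.133], [-1.0, -0.0, 0.004]]
wrist_force: [0.5, -0.7, -0.9]
gripper_width: 0.418
```

```bash
python3 - <<'E'
from h import *
go([(W(KILN,0,PL['cat'],.16),YK,4)])
from station import viewer
p=viewer.capture('side');cv2.imwrite('pics/g2.png',cv2.resize(p['image'][160:330,80:320,::-1],(720,510),interpolation=cv2.INTER_CUBIC))
E
```

```text
at [ 0.4169 -0.2421  0.1619] 82.33 w 0.418 t 4.77 F [ 0.5 -0.7 -0.9] toolx [ 3.5e-03 -9.0e-04 -1.0e+00]
  t [0.0006 0.1989 0.0214] ax -0.1145 mm 150.0
  t [0.0006 0.1786 0.09  ] ax -0.1145 mm 150.0
  t [0.0006 0.1355 0.1471] ax -0.1145 mm 150.0
  t [0.0006 0.075  0.1854] ax -0.1145 mm 150.0
```

View pics/g2.png

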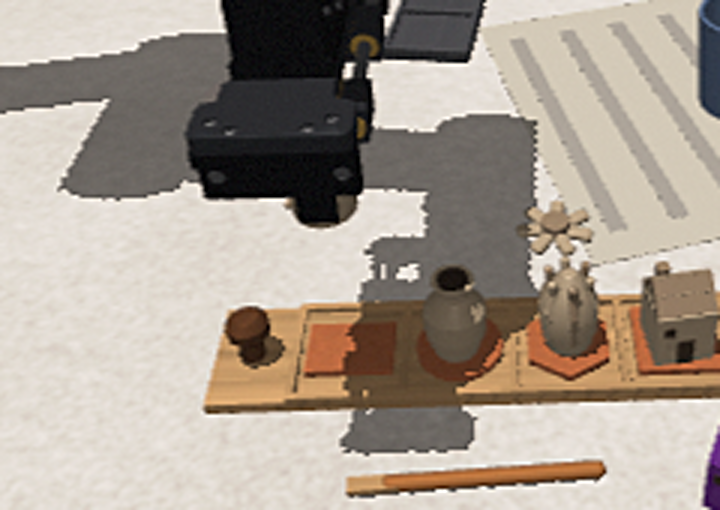

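play_rows([
  {"fingers": 1, "tx": 0, "ty": 0.02, "tz": 0.002, "ax": -0.015, "ay": 0, "az": 0},
  {"fingers": 1, "tx": 0, "ty": 0.06, "tz": 0.006, "ax": -0.04, "ay": 0, "az": 0},
  {"fingers": 1, "tx": 0, "ty": 0.106, "tz": 0.011, "ax": -0.065, "ay": 0, "az": 0},
  {"fingers": 1, "tx": 0, "ty": 0.152, "tz": 0.016, "ax": -0.09, "ay": 0, "az": 0},
  {"fingers": 1, "tx": 0, "ty": 0.1989, "tz": 0.0214, "ax": -0.1145, "ay": 0, "az": 0},
])

```text
time_s: 5.23
tcp_pos: [0.4515, -0.0949, 0.1589]
ee_rot: [[-0.001, -0.226, 0.974], [0.0, 0.974, 0.226], [-1.0, 0.0, -0.001]]
wrist_force: [-0.4, 0.0, -1.3]
gripper_width: 0.413
```

play_rows([
  {"fingers": 1, "tx": 0, "ty": 0.036, "tz": 0.018, "ax": -0.023, "ay": 0, "az": 0},
  {"fingers": 1, "tx": 0, "ty": 0.072, "tz": 0.036, "ax": -0.046, "ay": 0, "az": 0},
  {"fingers": 1, "tx": 0, "ty": 0.107, "tz": 0.054, "ax": -0.069, "ay": 0, "az": 0},
  {"fingers": 1, "tx": 0, "ty": 0.143, "tz": 0.072, "ax": -0.092, "ay": 0, "az": 0},
  {"fingers": 1, "tx": 0, "ty": 0.1786, "tz": 0.09, "ax": -0.1145, "ay": 0, "az": 0},
])

```text
time_s: 5.65
tcp_pos: [0.4874, 0.0509, 0.1588]
ee_rot: [[-0.001, -0.555, 0.832], [-0.0, 0.832, 0.555], [-1.0, 0.001, -0.001]]
wrist_force: [0.7, -0.3, -1.0]
gripper_width: 0.421
```

play_rows([
  {"fingers": 1, "tx": 0, "ty": 0.027, "tz": 0.029, "ax": -0.023, "ay": 0, "az": 0},
  {"fingers": 1, "tx": 0, "ty": 0.054, "tz": 0.059, "ax": -0.046, "ay": 0, "az": 0},
  {"fingers": 1, "tx": 0, "ty": 0.081, "tz": 0.088, "ax": -0.069, "ay": 0, "az": 0},
  {"fingers": 1, "tx": 0, "ty": 0.108, "tz": 0.118, "ax": -0.092, "ay": 0, "az": 0},
  {"fingers": 1, "tx": 0, "ty": 0.1355, "tz": 0.1471, "ax": -0.1145, "ay": 0, "az": 0},
])

```text
time_s: 6.07
tcp_pos: [0.5234, 0.1964, 0.1586]
ee_rot: [[-0.001, -0.813, 0.583], [-0.0, 0.583, 0.813], [-1.0, 0.001, -0.001]]
wrist_force: [0.7, 0.2, -0.6]
gripper_width: 0.414
```

play_rows([
  {"fingers": 1, "tx": 0, "ty": 0.018, "tz": 0.045, "ax": -0.027, "ay": 0, "az": 0},
  {"fingers": 1, "tx": 0, "ty": 0.036, "tz": 0.09, "ax": -0.054, "ay": 0, "az": 0},
  {"fingers": 1, "tx": 0, "ty": 0.054, "tz": 0.135, "ax": -0.081, "ay": 0, "az": 0},
  {"fingers": 1, "tx": 0, "ty": 0.068, "tz": 0.168, "ax": -0.105, "ay": 0, "az": 0},
  {"fingers": 1, "tx": 0, "ty": 0.075, "tz": 0.1854, "ax": -0.1145, "ay": 0, "az": 0},
])

```text
time_s: 6.48
tcp_pos: [0.5596, 0.3439, 0.158]
ee_rot: [[-0.0, -0.966, 0.258], [-0.0, 0.258, 0.966], [-1.0, 0.0, -0.0]]
wrist_force: [0.1, 0.5, -1.6]
gripper_width: 0.414
```

play_rows([
  {"fingers": 1, "tx": 0, "ty": 0, "tz": 0, "ax": 0, "ay": 0, "az": 0},
  {"fingers": 1, "tx": 0, "ty": 0, "tz": 0, "ax": 0, "ay": 0, "az": 0},
])

```text
time_s: 6.65
tcp_pos: [0.5588, 0.341, 0.1579]
ee_rot: [[-0.002, -0.965, 0.263], [-0.001, 0.263, 0.965], [-1.0, 0.002, -0.002]]
wrist_force: [-0.4, -0.4, -1.0]
gripper_width: 0.416
```

```bash
python3 - <<'E'
from h import *
go([(W(KILN,0,.104,.039),YK,1)])
E
```

```text
at [0.5588 0.341  0.1579] 164.77 w 0.416 t 6.65 F [-0.4 -0.4 -1. ] toolx [-0.0022 -0.0014 -1.    ]
  t [ 0.1585 -0.0017 -0.0014] ax -0.0002 mm 118.9
```

play_rows([
  {"fingers": 1, "tx": 0.03, "ty": -0.001, "tz": -0.001, "ax": 0, "ay": 0, "az": 0},
  {"fingers": 1, "tx": 0.065, "ty": -0.002, "tz": -0.001, "ax": 0, "ay": 0, "az": 0},
  {"fingers": 1, "tx": 0.1, "ty": -0.002, "tz": -0.001, "ax": 0, "ay": 0, "az": 0},
  {"fingers": 1, "tx": 0.13, "ty": -0.002, "tz": -0.001, "ax": 0, "ay": 0, "az": 0},
  {"fingers": 1, "tx": 0.148, "ty": -0.002, "tz": -0.001, "ax": 0, "ay": 0, "az": 0},
])

```text
time_s: 7.07
tcp_pos: [0.559, 0.3368, 0.0452]
ee_rot: [[-0.005, -0.964, 0.266], [-0.003, 0.266, 0.964], [-1.0, 0.004, -0.004]]
wrist_force: [-0.9, -0.2, -0.9]
gripper_width: 0.41
```

play_rows([
  {"fingers": 1, "tx": 0.004, "ty": 0, "tz": 0, "ax": 0, "ay": 0, "az": 0},
  {"fingers": 1, "tx": 0.006, "ty": 0, "tz": 0, "ax": 0, "ay": 0, "az": 0},
  {"fingers": 1, "tx": 0.006, "ty": 0, "tz": 0, "ax": 0, "ay": 0, "az": 0},
  {"fingers": 1, "tx": 0.006, "ty": 0, "tz": 0, "ax": 0, "ay": 0, "az": 0},
])

```text
time_s: 7.4
tcp_pos: [0.5616, 0.3398, 0.0452]
ee_rot: [[0.002, -0.965, 0.263], [0.002, 0.263, 0.965], [-1.0, -0.001, 0.002]]
wrist_force: [-0.7, -0.3, -1.2]
gripper_width: 0.412
```

```bash
python3 - <<'E'
from h import *
go([(W(KILN,0,.104,.0385),YK,1)])
from station import viewer
p=viewer.capture('side');cv2.imwrite('pics/g3.png',cv2.resize(p['image'][90:200,180:300,::-1],(654,600),interpolation=cv2.INTER_CUBIC))
E
```

```text
at [0.5616 0.3398 0.0452] 164.74 w 0.412 t 7.4 F [-0.7 -0.3 -1.2] toolx [ 0.0019  0.0016 -1.    ]
  t [ 0.009   0.0023 -0.0008] ax -0.0004 mm 7.0
```

View pics/g3.png

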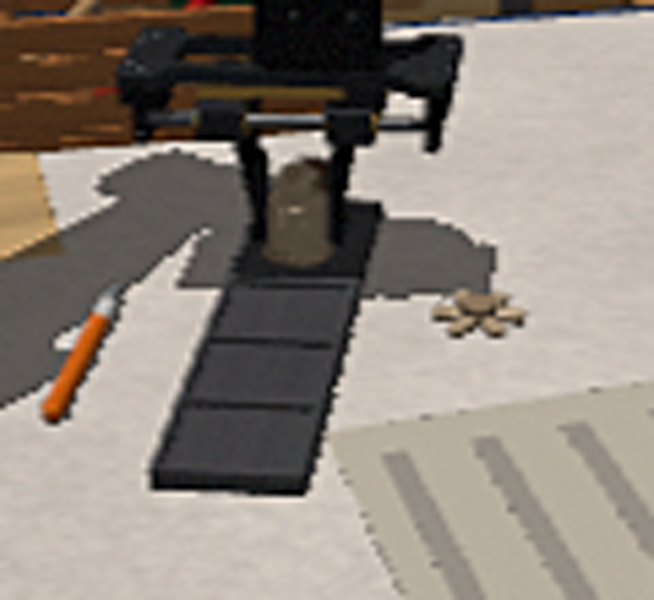

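play_rows([
  {"fingers": 1, "tx": 0.003, "ty": 0, "tz": 0, "ax": 0, "ay": 0, "az": 0},
  {"fingers": 1, "tx": 0.006, "ty": 0, "tz": 0, "ax": 0, "ay": 0, "az": 0},
  {"fingers": 1, "tx": 0.007, "ty": 0, "tz": 0, "ax": 0, "ay": 0, "az": 0},
  {"fingers": 1, "tx": 0.007, "ty": 0, "tz": 0, "ax": 0, "ay": 0, "az": 0},
])

```text
time_s: 7.78
tcp_pos: [0.5607, 0.3396, 0.0384]
ee_rot: [[-0.0, -0.965, 0.263], [-0.0, 0.263, 0.965], [-1.0, 0.0, -0.0]]
wrist_force: [-0.6, -0.7, -1.3]
gripper_width: 0.416
```

play_rows([
  {"fingers": 1, "tx": 0.002, "ty": 0, "tz": 0, "ax": 0, "ay": 0, "az": 0},
  {"fingers": 1, "tx": 0.002, "ty": 0, "tz": 0, "ax": 0, "ay": 0, "az": 0},
  {"fingers": 1, "tx": 0.002, "ty": 0, "tz": 0, "ax": 0, "ay": 0, "az": 0},
])

```text
time_s: 8.03
tcp_pos: [0.5608, 0.3397, 0.0383]
ee_rot: [[0.0, -0.965, 0.262], [-0.0, 0.262, 0.965], [-1.0, -0.0, -0.0]]
wrist_force: [-2.5, -0.8, 5.5]
gripper_width: 0.416
```

play_rows([
  {"fingers": 0.1, "tx": 0, "ty": 0, "tz": 0, "ax": 0, "ay": 0, "az": 0},
  {"fingers": 0, "tx": 0, "ty": 0, "tz": 0, "ax": 0, "ay": 0, "az": 0},
  {"fingers": -1, "tx": 0, "ty": 0, "tz": 0, "ax": 0, "ay": 0, "az": 0},
  {"fingers": -1, "tx": 0, "ty": 0, "tz": 0, "ax": 0, "ay": 0, "az": 0},
  {"fingers": -1, "tx": 0, "ty": 0, "tz": 0, "ax": 0, "ay": 0, "az": 0},
])

```text
time_s: 8.45
tcp_pos: [0.5609, 0.3396, 0.0367]
ee_rot: [[-0.0, -0.965, 0.263], [-0.0, 0.263, 0.965], [-1.0, 0.0, -0.0]]
wrist_force: [0.4, -0.6, 0.1]
gripper_width: 0.645
```

play_rows([
  {"fingers": -1, "tx": 0, "ty": 0, "tz": 0, "ax": 0, "ay": 0, "az": 0},
  {"fingers": -1, "tx": 0, "ty": 0, "tz": 0, "ax": 0, "ay": 0, "az": 0},
  {"fingers": -1, "tx": -0.02, "ty": 0, "tz": 0, "ax": 0, "ay": 0, "az": 0},
  {"fingers": -1, "tx": -0.06, "ty": 0, "tz": 0, "ax": 0, "ay": 0, "az": 0},
  {"fingers": -1, "tx": -0.1, "ty": 0, "tz": 0, "ax": 0, "ay": 0, "az": 0},
])

```text
time_s: 8.87
tcp_pos: [0.5602, 0.3389, 0.1113]
ee_rot: [[-0.003, -0.965, 0.263], [-0.003, 0.263, 0.965], [-1.0, 0.002, -0.003]]
wrist_force: [0.1, -0.6, 0.3]
gripper_width: 0.974
```

play_rows([
  {"fingers": -1, "tx": -0.04, "ty": 0, "tz": 0, "ax": 0, "ay": 0, "az": 0},
  {"fingers": -1, "tx": -0.06, "ty": 0, "tz": 0, "ax": 0, "ay": 0, "az": 0},
  {"fingers": -1, "tx": -0.06, "ty": 0, "tz": 0, "ax": 0, "ay": 0, "az": 0},
])

```text
time_s: 9.12
tcp_pos: [0.5629, 0.3411, 0.1622]
ee_rot: [[0.008, -0.965, 0.262], [0.006, 0.262, 0.965], [-1.0, -0.006, 0.008]]
wrist_force: [0.8, 0.7, -0.3]
gripper_width: 0.999
```

```bash
python3 - <<'E'
from h import *
x,y=PK['vase']
go([(W(DRY,x,y,.16),YD,4)])
from station import viewer
P=viewer.capture('side')
im=rect(P,KILN,.008,s=1500)
cv2.imwrite('pics/g4.png',np.vstack([cv2.convertScaleAbs(im,alpha=2),cv2.resize(P['image'][90:200,180:300,::-1],(555,509))]))
E
```

```text
at [0.5629 0.3411 0.1622] 164.8 w 0.999 t 9.12 F [ 0.8  0.7 -0.3] toolx [ 0.0076  0.0058 -1.    ]
  t [ 0.0007 -0.0272 -0.1979] ax 0.1146 mm 149.9
  t [ 0.0007 -0.0952 -0.1757] ax 0.1146 mm 149.9
  t [ 0.0007 -0.1509 -0.1309] ax 0.1146 mm 149.9
  t [ 0.0007 -0.1874 -0.0693] ax 0.1146 mm 149.9
```

View pics/g4.png

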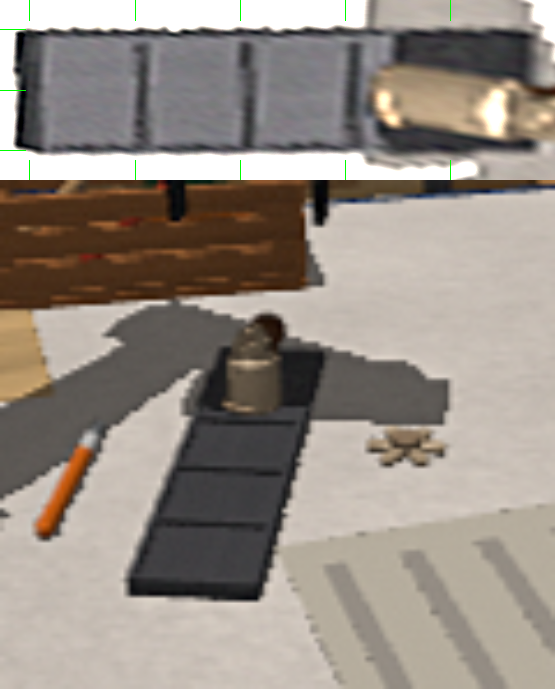

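play_rows([
  {"fingers": -1, "tx": 0, "ty": -0.005, "tz": -0.04, "ax": 0.023, "ay": 0, "az": 0},
  {"fingers": -1, "tx": 0, "ty": -0.011, "tz": -0.08, "ax": 0.046, "ay": 0, "az": 0},
  {"fingers": -1, "tx": 0, "ty": -0.016, "tz": -0.12, "ax": 0.069, "ay": 0, "az": 0},
  {"fingers": -1, "tx": 0, "ty": -0.022, "tz": -0.16, "ax": 0.092, "ay": 0, "az": 0},
  {"fingers": -1, "tx": 0, "ty": -0.0272, "tz": -0.1979, "ax": 0.1146, "ay": 0, "az": 0},
])

```text
time_s: 9.58
tcp_pos: [0.5401, 0.1891, 0.1552]
ee_rot: [[-0.003, -0.808, 0.589], [-0.002, 0.589, 0.808], [-1.0, 0.001, -0.003]]
wrist_force: [-0.3, -0.8, 0.0]
gripper_width: 0.996
```

play_rows([
  {"fingers": -1, "tx": 0, "ty": -0.019, "tz": -0.035, "ax": 0.023, "ay": 0, "az": 0},
  {"fingers": -1, "tx": 0, "ty": -0.038, "tz": -0.07, "ax": 0.046, "ay": 0, "az": 0},
  {"fingers": -1, "tx": 0, "ty": -0.057, "tz": -0.105, "ax": 0.069, "ay": 0, "az": 0},
  {"fingers": -1, "tx": 0, "ty": -0.076, "tz": -0.14, "ax": 0.092, "ay": 0, "az": 0},
  {"fingers": -1, "tx": 0, "ty": -0.0952, "tz": -0.1757, "ax": 0.1146, "ay": 0, "az": 0},
])

```text
time_s: 10.0
tcp_pos: [0.5208, 0.0408, 0.1555]
ee_rot: [[-0.003, -0.549, 0.836], [-0.001, 0.836, 0.549], [-1.0, 0.001, -0.003]]
wrist_force: [-0.0, 0.4, -0.7]
gripper_width: 1.0
```

play_rows([
  {"fingers": -1, "tx": 0, "ty": -0.03, "tz": -0.026, "ax": 0.023, "ay": 0, "az": 0},
  {"fingers": -1, "tx": 0, "ty": -0.06, "tz": -0.052, "ax": 0.046, "ay": 0, "az": 0},
  {"fingers": -1, "tx": 0, "ty": -0.09, "tz": -0.078, "ax": 0.069, "ay": 0, "az": 0},
  {"fingers": -1, "tx": 0, "ty": -0.12, "tz": -0.104, "ax": 0.092, "ay": 0, "az": 0},
  {"fingers": -1, "tx": 0, "ty": -0.1509, "tz": -0.1309, "ax": 0.1146, "ay": 0, "az": 0},
])

```text
time_s: 10.42
tcp_pos: [0.5014, -0.1074, 0.1555]
ee_rot: [[-0.003, -0.219, 0.976], [0.0, 0.976, 0.219], [-1.0, 0.001, -0.003]]
wrist_force: [0.4, -0.7, -0.4]
gripper_width: 1.0
```

play_rows([
  {"fingers": -1, "tx": 0, "ty": -0.037, "tz": -0.014, "ax": 0.023, "ay": 0, "az": 0},
  {"fingers": -1, "tx": 0, "ty": -0.074, "tz": -0.028, "ax": 0.046, "ay": 0, "az": 0},
  {"fingers": -1, "tx": 0, "ty": -0.12, "tz": -0.044, "ax": 0.075, "ay": 0, "az": 0},
  {"fingers": -1, "tx": 0, "ty": -0.165, "tz": -0.061, "ax": 0.1, "ay": 0, "az": 0},
  {"fingers": -1, "tx": 0, "ty": -0.1874, "tz": -0.0693, "ax": 0.1146, "ay": 0, "az": 0},
])

```text
time_s: 10.83
tcp_pos: [0.4817, -0.2574, 0.1553]
ee_rot: [[-0.003, 0.141, 0.99], [0.001, 0.99, -0.141], [-1.0, 0.0, -0.003]]
wrist_force: [-0.3, -0.3, -0.2]
gripper_width: 0.999
```

play_rows([
  {"fingers": -1, "tx": 0, "ty": 0, "tz": 0, "ax": 0, "ay": 0, "az": 0},
  {"fingers": -1, "tx": 0, "ty": 0, "tz": 0, "ax": 0, "ay": 0, "az": 0},
  {"fingers": -1, "tx": 0, "ty": 0, "tz": 0, "ax": 0, "ay": 0, "az": 0},
  {"fingers": -1, "tx": 0, "ty": 0, "tz": 0, "ax": 0, "ay": 0, "az": 0},
])

```text
time_s: 11.17
tcp_pos: [0.4833, -0.2537, 0.1565]
ee_rot: [[-0.001, 0.133, 0.991], [0.0, 0.991, -0.133], [-1.0, 0.0, -0.001]]
wrist_force: [-0.0, 0.3, 1.0]
gripper_width: 1.0
```

```bash
python3 - <<'E'
from h import *
x,y=PK['vase']
go([(W(DRY,x,y,.16),YD,1),(W(DRY,x,y,.043),YD,1)])
from station import viewer,spotter
from h import KILN
def loc(F,X): d=X[:2]-F[0]; return (np.r_[d@F[1],d@F[2]]*1000).round(1)
for n in('side','top'):
    p=viewer.capture(n)
    for d in spotter.silhouettes('cat_center',p)[:2]: print(n,round(d['score'],2),d['uv'],loc(KILN,back(p,d['uv'],.038)[0]),loc(KILN,back(p,d['uv'],.050)[0]))
E
```

```text
at [ 0.4833 -0.2537  0.1565] 82.34 w 1.0 t 11.17 F [-0.   0.3  1. ] toolx [-1.e-03  5.e-04 -1.e+00]
  t [-0.0047  0.001   0.0034] ax 0.0002 mm 4.4
  t [0.156 0.    0.   ] ax -0.0 mm 117.0
side 0.28 [213.2, 286.7] [  59.3 -540.1] [  62.2 -549.9]
top 0.53 [128.6, 197.8] [ -1.5 103.7] [-2.3 99.9]
```

play_rows([
  {"fingers": -1, "tx": 0.04, "ty": 0.001, "tz": 0.003, "ax": 0, "ay": 0, "az": 0},
  {"fingers": -1, "tx": 0.08, "ty": 0.001, "tz": 0.003, "ax": 0, "ay": 0, "az": 0},
  {"fingers": -1, "tx": 0.115, "ty": 0.001, "tz": 0.003, "ax": 0, "ay": 0, "az": 0},
  {"fingers": -1, "tx": 0.14, "ty": 0.001, "tz": 0.003, "ax": 0, "ay": 0, "az": 0},
  {"fingers": -1, "tx": 0.151, "ty": 0.001, "tz": 0.003, "ax": 0, "ay": 0, "az": 0},
])

```text
time_s: 11.78
tcp_pos: [0.4842, -0.2534, 0.041]
ee_rot: [[-0.005, 0.135, 0.991], [0.001, 0.991, -0.135], [-1.0, 0.001, -0.005]]
wrist_force: [-0.7, 0.5, -1.0]
gripper_width: 1.004
```

play_rows([
  {"fingers": -0.2, "tx": 0, "ty": 0, "tz": 0, "ax": 0, "ay": 0, "az": 0},
  {"fingers": -0.1, "tx": 0, "ty": 0, "tz": 0, "ax": 0, "ay": 0, "az": 0},
  {"fingers": 0, "tx": 0, "ty": 0, "tz": 0, "ax": 0, "ay": 0, "az": 0},
  {"fingers": 0, "tx": 0, "ty": 0, "tz": 0, "ax": 0, "ay": 0, "az": 0},
  {"fingers": 0, "tx": 0, "ty": 0, "tz": 0, "ax": 0, "ay": 0, "az": 0},
])

```text
time_s: 12.2
tcp_pos: [0.4865, -0.2545, 0.045]
ee_rot: [[0.003, 0.135, 0.991], [-0.001, 0.991, -0.135], [-1.0, -0.0, 0.003]]
wrist_force: [0.0, -0.5, 0.3]
gripper_width: 0.709
```

play_rows([
  {"fingers": 1, "tx": 0, "ty": 0, "tz": 0, "ax": 0, "ay": 0, "az": 0},
  {"fingers": 1, "tx": 0, "ty": 0, "tz": 0, "ax": 0, "ay": 0, "az": 0},
  {"fingers": 1, "tx": 0, "ty": 0, "tz": 0, "ax": 0, "ay": 0, "az": 0},
  {"fingers": 1, "tx": 0, "ty": 0, "tz": 0, "ax": 0, "ay": 0, "az": 0},
  {"fingers": 1, "tx": 0, "ty": 0, "tz": 0, "ax": 0, "ay": 0, "az": 0},
])

```text
time_s: 12.62
tcp_pos: [0.4858, -0.2543, 0.044]
ee_rot: [[0.0, 0.135, 0.991], [-0.0, 0.991, -0.135], [-1.0, -0.0, 0.0]]
wrist_force: [0.3, 1.3, 2.1]
gripper_width: 0.446
```

play_rows([
  {"fingers": 1, "tx": -0.005, "ty": 0, "tz": 0, "ax": 0, "ay": 0, "az": 0},
  {"fingers": 1, "tx": -0.02, "ty": 0, "tz": 0, "ax": 0, "ay": 0, "az": 0},
  {"fingers": 1, "tx": -0.045, "ty": 0, "tz": 0, "ax": 0, "ay": 0, "az": 0},
  {"fingers": 1, "tx": -0.07, "ty": 0, "tz": 0, "ax": 0, "ay": 0, "az": 0},
  {"fingers": 1, "tx": -0.1, "ty": 0, "tz": 0, "ax": 0, "ay": 0, "az": 0},
])

```text
time_s: 13.03
tcp_pos: [0.4847, -0.254, 0.1185]
ee_rot: [[-0.003, 0.135, 0.991], [0.001, 0.991, -0.135], [-1.0, 0.001, -0.003]]
wrist_force: [0.7, 0.1, -1.4]
gripper_width: 0.446
```

play_rows([
  {"fingers": 1, "tx": -0.03, "ty": 0, "tz": 0, "ax": 0, "ay": 0, "az": 0},
  {"fingers": 1, "tx": -0.05, "ty": 0, "tz": 0, "ax": 0, "ay": 0, "az": 0},
  {"fingers": 1, "tx": -0.055, "ty": 0, "tz": 0, "ax": 0, "ay": 0, "az": 0},
  {"fingers": 1, "tx": -0.055, "ty": 0, "tz": 0, "ax": 0, "ay": 0, "az": 0},
])

```text
time_s: 13.37
tcp_pos: [0.4861, -0.2543, 0.1609]
ee_rot: [[0.002, 0.135, 0.991], [-0.0, 0.991, -0.135], [-1.0, 0.0, 0.002]]
wrist_force: [-0.0, 1.4, -1.1]
gripper_width: 0.446
```

```bash
python3 - <<'E'
from h import *
go([(W(KILN,0,PL['vase'],.16),YK,3)])
E
```

```text
at [ 0.4861 -0.2543  0.1609] 82.23 w 0.446 t 13.37 F [-0.   1.4 -1.1] toolx [ 2.3e-03 -3.0e-04 -1.0e+00]
  t [ 0.0004  0.2356 -0.0072] ax -0.1529 mm 176.8
  t [0.0004 0.2123 0.1025] ax -0.1529 mm 176.8
  t [0.0004 0.1409 0.1889] ax -0.1529 mm 176.8
```

play_rows([
  {"fingers": 1, "tx": 0, "ty": 0.035, "tz": -0.001, "ax": -0.023, "ay": 0, "az": 0},
  {"fingers": 1, "tx": 0, "ty": 0.085, "tz": -0.002, "ax": -0.055, "ay": 0, "az": 0},
  {"fingers": 1, "tx": 0, "ty": 0.135, "tz": -0.004, "ax": -0.088, "ay": 0, "az": 0},
  {"fingers": 1, "tx": 0, "ty": 0.185, "tz": -0.005, "ax": -0.12, "ay": 0, "az": 0},
  {"fingers": 1, "tx": 0, "ty": 0.2356, "tz": -0.0072, "ax": -0.1529, "ay": 0, "az": 0},
])

```text
time_s: 13.78
tcp_pos: [0.503, -0.0771, 0.1581]
ee_rot: [[-0.003, -0.342, 0.94], [-0.0, 0.94, 0.342], [-1.0, 0.001, -0.003]]
wrist_force: [0.6, 1.2, -0.8]
gripper_width: 0.446
```

play_rows([
  {"fingers": 1, "tx": 0, "ty": 0.042, "tz": 0.02, "ax": -0.031, "ay": 0, "az": 0},
  {"fingers": 1, "tx": 0, "ty": 0.085, "tz": 0.041, "ax": -0.061, "ay": 0, "az": 0},
  {"fingers": 1, "tx": 0, "ty": 0.127, "tz": 0.061, "ax": -0.092, "ay": 0, "az": 0},
  {"fingers": 1, "tx": 0, "ty": 0.17, "tz": 0.082, "ax": -0.122, "ay": 0, "az": 0},
  {"fingers": 1, "tx": 0, "ty": 0.2123, "tz": 0.1025, "ax": -0.1529, "ay": 0, "az": 0},
])

```text
time_s: 14.2
tcp_pos: [0.5215, 0.0988, 0.1582]
ee_rot: [[-0.003, -0.738, 0.675], [-0.001, 0.675, 0.738], [-1.0, 0.002, -0.003]]
wrist_force: [0.9, -0.2, 0.2]
gripper_width: 0.444
```

play_rows([
  {"fingers": 1, "tx": 0, "ty": 0.032, "tz": 0.042, "ax": -0.034, "ay": 0, "az": 0},
  {"fingers": 1, "tx": 0, "ty": 0.064, "tz": 0.085, "ax": -0.068, "ay": 0, "az": 0},
  {"fingers": 1, "tx": 0, "ty": 0.098, "tz": 0.131, "ax": -0.104, "ay": 0, "az": 0},
  {"fingers": 1, "tx": 0, "ty": 0.125, "tz": 0.168, "ax": -0.137, "ay": 0, "az": 0},
  {"fingers": 1, "tx": 0, "ty": 0.1409, "tz": 0.1889, "ax": -0.1529, "ay": 0, "az": 0},
])

```text
time_s: 14.62
tcp_pos: [0.5407, 0.2765, 0.1576]
ee_rot: [[-0.002, -0.967, 0.255], [-0.001, 0.255, 0.967], [-1.0, 0.001, -0.002]]
wrist_force: [1.0, -0.4, -1.2]
gripper_width: 0.444
```

play_rows([
  {"fingers": 1, "tx": 0, "ty": 0, "tz": 0, "ax": 0, "ay": 0, "az": 0},
  {"fingers": 1, "tx": 0, "ty": 0, "tz": 0, "ax": 0, "ay": 0, "az": 0},
  {"fingers": 1, "tx": 0, "ty": 0, "tz": 0, "ax": 0, "ay": 0, "az": 0},
  {"fingers": 1, "tx": 0, "ty": 0, "tz": 0, "ax": 0, "ay": 0, "az": 0},
])

```text
time_s: 14.95
tcp_pos: [0.5406, 0.2717, 0.1591]
ee_rot: [[-0.002, -0.965, 0.264], [-0.001, 0.264, 0.965], [-1.0, 0.001, -0.002]]
wrist_force: [0.0, -0.4, -1.2]
gripper_width: 0.45
```

```bash
python3 - <<'E'
from h import *
go([(W(KILN,0,PL['vase'],.039),YK,1)])
E
```

```text
at [0.5406 0.2717 0.1591] 164.72 w 0.45 t 14.95 F [ 0.  -0.4 -1.2] toolx [-0.0018 -0.0013 -1.    ]
  t [ 0.1601 -0.0008  0.002 ] ax -0.0005 mm 120.1
```

play_rows([
  {"fingers": 1, "tx": 0.03, "ty": -0.001, "tz": 0.002, "ax": 0, "ay": 0, "az": 0},
  {"fingers": 1, "tx": 0.065, "ty": -0.001, "tz": 0.002, "ax": 0, "ay": 0, "az": 0},
  {"fingers": 1, "tx": 0.1, "ty": -0.001, "tz": 0.002, "ax": 0, "ay": 0, "az": 0},
  {"fingers": 1, "tx": 0.13, "ty": -0.001, "tz": 0.002, "ax": 0, "ay": 0, "az": 0},
  {"fingers": 1, "tx": 0.147, "ty": -0.001, "tz": 0.002, "ax": 0, "ay": 0, "az": 0},
])

```text
time_s: 15.37
tcp_pos: [0.5409, 0.2718, 0.0469]
ee_rot: [[-0.004, -0.964, 0.265], [-0.003, 0.265, 0.964], [-1.0, 0.003, -0.004]]
wrist_force: [0.2, 0.4, -1.7]
gripper_width: 0.447
```

play_rows([
  {"fingers": 1, "tx": 0.004, "ty": 0, "tz": 0, "ax": 0, "ay": 0, "az": 0},
  {"fingers": 1, "tx": 0.008, "ty": 0, "tz": 0, "ax": 0, "ay": 0, "az": 0},
  {"fingers": 1, "tx": 0.01, "ty": 0, "tz": 0, "ax": 0, "ay": 0, "az": 0},
  {"fingers": 1, "tx": 0.01, "ty": 0, "tz": 0, "ax": 0, "ay": 0, "az": 0},
  {"fingers": 1, "tx": 0.01, "ty": 0, "tz": 0, "ax": 0, "ay": 0, "az": 0},
])

```text
time_s: 15.78
tcp_pos: [0.5429, 0.2746, 0.0434]
ee_rot: [[0.002, -0.965, 0.262], [0.001, 0.262, 0.965], [-1.0, -0.001, 0.002]]
wrist_force: [-0.2, 0.2, 0.2]
gripper_width: 0.449
```

play_rows([
  {"fingers": 1, "tx": 0, "ty": 0, "tz": 0, "ax": 0, "ay": 0, "az": 0},
  {"fingers": 1, "tx": 0.002, "ty": 0, "tz": 0, "ax": 0, "ay": 0, "az": 0},
  {"fingers": 1, "tx": 0.003, "ty": 0, "tz": 0, "ax": 0, "ay": 0, "az": 0},
  {"fingers": 1, "tx": 0.003, "ty": 0, "tz": 0, "ax": 0, "ay": 0, "az": 0},
])

```text
time_s: 16.12
tcp_pos: [0.5422, 0.2744, 0.04]
ee_rot: [[-0.0, -0.965, 0.262], [0.0, 0.262, 0.965], [-1.0, 0.0, -0.0]]
wrist_force: [-0.6, -0.0, -0.3]
gripper_width: 0.445
```

play_rows([
  {"fingers": 1, "tx": 0.001, "ty": 0, "tz": 0, "ax": 0, "ay": 0, "az": 0},
  {"fingers": 1, "tx": 0.002, "ty": 0, "tz": 0, "ax": 0, "ay": 0, "az": 0},
  {"fingers": 1, "tx": 0.002, "ty": 0, "tz": 0, "ax": 0, "ay": 0, "az": 0},
])

```text
time_s: 16.37
tcp_pos: [0.5423, 0.2745, 0.039]
ee_rot: [[0.0, -0.965, 0.262], [-0.0, 0.262, 0.965], [-1.0, -0.0, 0.0]]
wrist_force: [-2.4, -1.0, 3.0]
gripper_width: 0.444
```

play_rows([
  {"fingers": 1, "tx": 0, "ty": 0, "tz": 0, "ax": 0, "ay": 0, "az": 0},
  {"fingers": 1, "tx": 0, "ty": 0, "tz": 0, "ax": 0, "ay": 0, "az": 0},
])

```text
time_s: 16.53
tcp_pos: [0.5424, 0.2745, 0.039]
ee_rot: [[0.0, -0.965, 0.262], [0.0, 0.262, 0.965], [-1.0, -0.0, 0.0]]
wrist_force: [-2.0, -0.5, 4.8]
gripper_width: 0.444
```

Contact. Release, rise.

play_rows([
  {"fingers": 0.08, "tx": 0, "ty": 0, "tz": 0, "ax": 0, "ay": 0, "az": 0},
  {"fingers": 0, "tx": 0, "ty": 0, "tz": 0, "ax": 0, "ay": 0, "az": 0},
  {"fingers": -1, "tx": 0, "ty": 0, "tz": 0, "ax": 0, "ay": 0, "az": 0},
  {"fingers": -1, "tx": 0, "ty": 0, "tz": 0, "ax": 0, "ay": 0, "az": 0},
  {"fingers": -1, "tx": 0, "ty": 0, "tz": 0, "ax": 0, "ay": 0, "az": 0},
])

```text
time_s: 16.95
tcp_pos: [0.5423, 0.2743, 0.0381]
ee_rot: [[-0.0, -0.965, 0.262], [-0.0, 0.262, 0.965], [-1.0, 0.0, -0.0]]
wrist_force: [0.0, 0.4, 0.5]
gripper_width: 0.645
```

play_rows([
  {"fingers": -1, "tx": 0, "ty": 0, "tz": 0, "ax": 0, "ay": 0, "az": 0},
  {"fingers": -1, "tx": 0, "ty": 0, "tz": 0, "ax": 0, "ay": 0, "az": 0},
  {"fingers": -1, "tx": -0.02, "ty": 0, "tz": 0, "ax": 0, "ay": 0, "az": 0},
  {"fingers": -1, "tx": -0.06, "ty": 0, "tz": 0, "ax": 0, "ay": 0, "az": 0},
  {"fingers": -1, "tx": -0.1, "ty": 0, "tz": 0, "ax": 0, "ay": 0, "az": 0},
])

```text
time_s: 17.37
tcp_pos: [0.5416, 0.2738, 0.113]
ee_rot: [[-0.003, -0.965, 0.262], [-0.002, 0.262, 0.965], [-1.0, 0.002, -0.003]]
wrist_force: [0.7, 0.7, 0.3]
gripper_width: 0.965
```

play_rows([
  {"fingers": -1, "tx": -0.04, "ty": 0, "tz": 0, "ax": 0, "ay": 0, "az": 0},
  {"fingers": -1, "tx": -0.06, "ty": 0, "tz": 0, "ax": 0, "ay": 0, "az": 0},
  {"fingers": -1, "tx": -0.06, "ty": 0, "tz": 0, "ax": 0, "ay": 0, "az": 0},
  {"fingers": -1, "tx": -0.06, "ty": 0, "tz": 0, "ax": 0, "ay": 0, "az": 0},
])

```text
time_s: 17.7
tcp_pos: [0.5424, 0.2747, 0.1594]
ee_rot: [[0.001, -0.965, 0.262], [0.002, 0.262, 0.965], [-1.0, -0.001, 0.002]]
wrist_force: [-0.1, -0.1, -0.0]
gripper_width: 1.001
```

```bash
python3 - <<'E'
from h import *
x,y=PK['bud']
go([(W(DRY,x,y,.16),YD,3),(W(DRY,x,y,.043),YD,1)])
E
```

```text
at [0.5424 0.2747 0.1594] 164.79 w 1.001 t 17.7 F [-0.1 -0.1 -0. ] toolx [ 0.0015  0.0018 -1.    ]
  t [-0.0003 -0.0685 -0.2267] ax 0.1528 mm 177.6
  t [-0.0003 -0.1654 -0.1694] ax 0.1528 mm 177.6
  t [-0.0003 -0.225  -0.0739] ax 0.1528 mm 177.6
  t [0.156 0.    0.   ] ax -0.0 mm 117.0
```

play_rows([
  {"fingers": -1, "tx": 0, "ty": -0.013, "tz": -0.043, "ax": 0.029, "ay": 0, "az": 0},
  {"fingers": -1, "tx": 0, "ty": -0.027, "tz": -0.09, "ax": 0.061, "ay": 0, "az": 0},
  {"fingers": -1, "tx": 0, "ty": -0.041, "tz": -0.136, "ax": 0.092, "ay": 0, "az": 0},
  {"fingers": -1, "tx": 0, "ty": -0.055, "tz": -0.182, "ax": 0.122, "ay": 0, "az": 0},
  {"fingers": -1, "tx": 0, "ty": -0.0685, "tz": -0.2267, "ax": 0.1528, "ay": 0, "az": 0},
])

```text
time_s: 18.12
tcp_pos: [0.546, 0.0949, 0.1566]
ee_rot: [[-0.004, -0.732, 0.681], [-0.001, 0.681, 0.732], [-1.0, 0.002, -0.003]]
wrist_force: [0.4, 0.3, 0.9]
gripper_width: 0.998
```

play_rows([
  {"fingers": -1, "tx": 0, "ty": -0.033, "tz": -0.034, "ax": 0.031, "ay": 0, "az": 0},
  {"fingers": -1, "tx": 0, "ty": -0.066, "tz": -0.068, "ax": 0.061, "ay": 0, "az": 0},
  {"fingers": -1, "tx": 0, "ty": -0.099, "tz": -0.102, "ax": 0.092, "ay": 0, "az": 0},
  {"fingers": -1, "tx": 0, "ty": -0.132, "tz": -0.136, "ax": 0.122, "ay": 0, "az": 0},
  {"fingers": -1, "tx": 0, "ty": -0.1654, "tz": -0.1694, "ax": 0.1528, "ay": 0, "az": 0},
])

```text
time_s: 18.53
tcp_pos: [0.5509, -0.0824, 0.1567]
ee_rot: [[-0.004, -0.334, 0.943], [-0.0, 0.943, 0.334], [-1.0, 0.001, -0.003]]
wrist_force: [0.6, 0.8, -0.5]
gripper_width: 1.0
```

play_rows([
  {"fingers": -1, "tx": 0, "ty": -0.05, "tz": -0.016, "ax": 0.034, "ay": 0, "az": 0},
  {"fingers": -1, "tx": 0, "ty": -0.1, "tz": -0.033, "ax": 0.068, "ay": 0, "az": 0},
  {"fingers": -1, "tx": 0, "ty": -0.15, "tz": -0.049, "ax": 0.102, "ay": 0, "az": 0},
  {"fingers": -1, "tx": 0, "ty": -0.195, "tz": -0.064, "ax": 0.133, "ay": 0, "az": 0},
  {"fingers": -1, "tx": 0, "ty": -0.225, "tz": -0.0739, "ax": 0.1528, "ay": 0, "az": 0},
])

```text
time_s: 18.95
tcp_pos: [0.556, -0.261, 0.1562]
ee_rot: [[-0.004, 0.141, 0.99], [0.001, 0.99, -0.141], [-1.0, 0.0, -0.004]]
wrist_force: [0.6, -0.4, 0.0]
gripper_width: 0.998
```

play_rows([
  {"fingers": -1, "tx": 0, "ty": 0, "tz": 0, "ax": 0, "ay": 0, "az": 0},
  {"fingers": -1, "tx": 0, "ty": 0, "tz": 0, "ax": 0, "ay": 0, "az": 0},
  {"fingers": -1, "tx": 0, "ty": 0, "tz": 0, "ax": 0, "ay": 0, "az": 0},
  {"fingers": -1, "tx": 0, "ty": 0, "tz": 0, "ax": 0, "ay": 0, "az": 0},
])

```text
time_s: 19.28
tcp_pos: [0.557, -0.257, 0.1577]
ee_rot: [[-0.002, 0.132, 0.991], [0.001, 0.991, -0.132], [-1.0, 0.0, -0.002]]
wrist_force: [-0.2, 0.8, 0.2]
gripper_width: 1.001
```

```bash
python3 - <<'E'
from h import *
x,y=PK['bud']
go([(W(DRY,x,y,.043),YD,1)])
E
```

```text
at [ 0.557  -0.257   0.1577] 82.39 w 1.001 t 19.28 F [-0.2  0.8  0.2] toolx [-1.5e-03  6.0e-04 -1.0e+00]
  t [ 0.1529 -0.0011  0.0007] ax 0.0005 mm 114.7
```

play_rows([
  {"fingers": -1, "tx": 0.04, "ty": -0.001, "tz": 0.001, "ax": 0, "ay": 0, "az": 0},
  {"fingers": -1, "tx": 0.08, "ty": -0.001, "tz": 0.001, "ax": 0, "ay": 0, "az": 0},
  {"fingers": -1, "tx": 0.115, "ty": -0.001, "tz": 0.001, "ax": 0, "ay": 0, "az": 0},
  {"fingers": -1, "tx": 0.14, "ty": -0.001, "tz": 0.001, "ax": 0, "ay": 0, "az": 0},
  {"fingers": -1, "tx": 0.153, "ty": -0.001, "tz": 0.001, "ax": 0, "ay": 0, "az": 0},
])

```text
time_s: 19.7
tcp_pos: [0.5565, -0.2572, 0.0409]
ee_rot: [[-0.005, 0.132, 0.991], [0.001, 0.991, -0.132], [-1.0, 0.001, -0.005]]
wrist_force: [-0.6, 0.2, -0.6]
gripper_width: 0.999
```

play_rows([
  {"fingers": -0.2, "tx": 0, "ty": 0, "tz": 0, "ax": 0, "ay": 0, "az": 0},
  {"fingers": -0.1, "tx": 0, "ty": 0, "tz": 0, "ax": 0, "ay": 0, "az": 0},
  {"fingers": 0, "tx": 0, "ty": 0, "tz": 0, "ax": 0, "ay": 0, "az": 0},
  {"fingers": 0, "tx": 0, "ty": 0, "tz": 0, "ax": 0, "ay": 0, "az": 0},
  {"fingers": 0, "tx": 0, "ty": 0, "tz": 0, "ax": 0, "ay": 0, "az": 0},
])

```text
time_s: 20.12
tcp_pos: [0.5589, -0.2591, 0.0452]
ee_rot: [[0.003, 0.134, 0.991], [-0.001, 0.991, -0.134], [-1.0, -0.0, 0.003]]
wrist_force: [-0.2, -0.2, -0.3]
gripper_width: 0.711
```

play_rows([
  {"fingers": 1, "tx": 0, "ty": 0, "tz": 0, "ax": 0, "ay": 0, "az": 0},
  {"fingers": 1, "tx": 0, "ty": 0, "tz": 0, "ax": 0, "ay": 0, "az": 0},
  {"fingers": 1, "tx": 0, "ty": 0, "tz": 0, "ax": 0, "ay": 0, "az": 0},
  {"fingers": 1, "tx": 0, "ty": 0, "tz": 0, "ax": 0, "ay": 0, "az": 0},
  {"fingers": 1, "tx": 0, "ty": 0, "tz": 0, "ax": 0, "ay": 0, "az": 0},
])

```text
time_s: 20.53
tcp_pos: [0.5581, -0.2592, 0.044]
ee_rot: [[0.0, 0.134, 0.991], [-0.0, 0.991, -0.134], [-1.0, -0.0, 0.0]]
wrist_force: [-1.0, 0.8, 1.2]
gripper_width: 0.423
```

play_rows([
  {"fingers": 1, "tx": -0.005, "ty": 0, "tz": 0, "ax": 0, "ay": 0, "az": 0},
  {"fingers": 1, "tx": -0.02, "ty": 0, "tz": 0, "ax": 0, "ay": 0, "az": 0},
  {"fingers": 1, "tx": -0.045, "ty": 0, "tz": 0, "ax": 0, "ay": 0, "az": 0},
  {"fingers": 1, "tx": -0.07, "ty": 0, "tz": 0, "ax": 0, "ay": 0, "az": 0},
  {"fingers": 1, "tx": -0.1, "ty": 0, "tz": 0, "ax": 0, "ay": 0, "az": 0},
])

```text
time_s: 20.95
tcp_pos: [0.5574, -0.2589, 0.1194]
ee_rot: [[-0.002, 0.134, 0.991], [0.0, 0.991, -0.134], [-1.0, 0.0, -0.002]]
wrist_force: [0.1, 0.4, -1.2]
gripper_width: 0.425
```

play_rows([
  {"fingers": 1, "tx": -0.03, "ty": 0, "tz": 0, "ax": 0, "ay": 0, "az": 0},
  {"fingers": 1, "tx": -0.05, "ty": 0, "tz": 0, "ax": 0, "ay": 0, "az": 0},
  {"fingers": 1, "tx": -0.055, "ty": 0, "tz": 0, "ax": 0, "ay": 0, "az": 0},
  {"fingers": 1, "tx": -0.055, "ty": 0, "tz": 0, "ax": 0, "ay": 0, "az": 0},
])

```text
time_s: 21.28
tcp_pos: [0.5586, -0.2592, 0.1618]
ee_rot: [[0.004, 0.134, 0.991], [-0.001, 0.991, -0.134], [-1.0, -0.0, 0.004]]
wrist_force: [0.4, -0.2, -1.2]
gripper_width: 0.429
```

```bash
python3 - <<'E'
from h import *
go([(W(KILN,0,PL['bud'],.16),YK,3)])
from station import viewer
p=viewer.capture('side');cv2.imwrite('pics/g5.png',cv2.resize(p['image'][90:310,150:360,::-1],(573,600),interpolation=cv2.INTER_CUBIC))
E
```

```text
at [ 0.5586 -0.2592  0.1618] 82.3 w 0.429 t 21.28 F [ 0.4 -0.2 -1.2] toolx [ 3.5e-03 -6.0e-04 -1.0e+00]
  t [ 0.0008  0.2025 -0.0433] ax -0.1528 mm 155.3
  t [0.0008 0.1996 0.0551] ax -0.1528 mm 155.3
  t [0.0008 0.1516 0.1411] ax -0.1528 mm 155.3
```

View pics/g5.png

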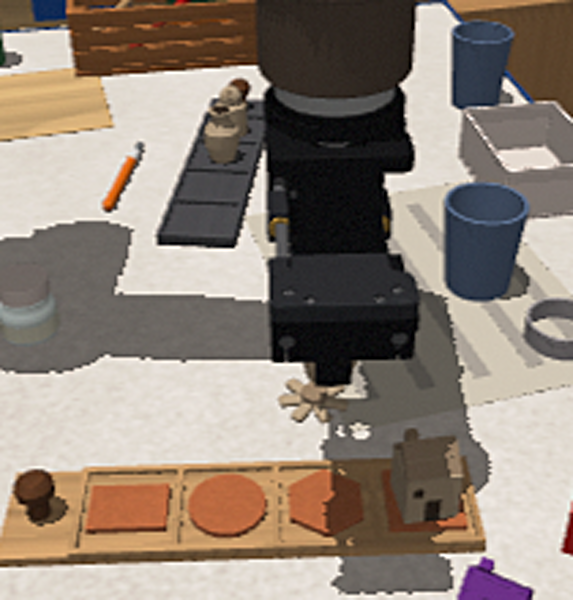

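play_rows([
  {"fingers": 1, "tx": 0, "ty": 0.03, "tz": -0.006, "ax": -0.023, "ay": 0, "az": 0},
  {"fingers": 1, "tx": 0, "ty": 0.073, "tz": -0.016, "ax": -0.055, "ay": 0, "az": 0},
  {"fingers": 1, "tx": 0, "ty": 0.116, "tz": -0.025, "ax": -0.088, "ay": 0, "az": 0},
  {"fingers": 1, "tx": 0, "ty": 0.159, "tz": -0.034, "ax": -0.12, "ay": 0, "az": 0},
  {"fingers": 1, "tx": 0, "ty": 0.2025, "tz": -0.0433, "ax": -0.1528, "ay": 0, "az": 0},
])

```text
time_s: 21.75
tcp_pos: [0.5448, -0.103, 0.1582]
ee_rot: [[-0.004, -0.343, 0.939], [0.0, 0.939, 0.343], [-1.0, 0.001, -0.003]]
wrist_force: [1.7, 0.8, -0.2]
gripper_width: 0.425
```

play_rows([
  {"fingers": 1, "tx": 0, "ty": 0.04, "tz": 0.011, "ax": -0.031, "ay": 0, "az": 0},
  {"fingers": 1, "tx": 0, "ty": 0.08, "tz": 0.022, "ax": -0.061, "ay": 0, "az": 0},
  {"fingers": 1, "tx": 0, "ty": 0.12, "tz": 0.033, "ax": -0.092, "ay": 0, "az": 0},
  {"fingers": 1, "tx": 0, "ty": 0.16, "tz": 0.044, "ax": -0.122, "ay": 0, "az": 0},
  {"fingers": 1, "tx": 0, "ty": 0.1996, "tz": 0.0551, "ax": -0.1528, "ay": 0, "az": 0},
])

```text
time_s: 22.17
tcp_pos: [0.5329, 0.0518, 0.1583]
ee_rot: [[-0.003, -0.738, 0.675], [-0.001, 0.675, 0.738], [-1.0, 0.002, -0.003]]
wrist_force: [1.1, -0.0, -0.6]
gripper_width: 0.424
```

play_rows([
  {"fingers": 1, "tx": 0, "ty": 0.034, "tz": 0.031, "ax": -0.034, "ay": 0, "az": 0},
  {"fingers": 1, "tx": 0, "ty": 0.068, "tz": 0.063, "ax": -0.068, "ay": 0, "az": 0},
  {"fingers": 1, "tx": 0, "ty": 0.104, "tz": 0.097, "ax": -0.104, "ay": 0, "az": 0},
  {"fingers": 1, "tx": 0, "ty": 0.135, "tz": 0.126, "ax": -0.137, "ay": 0, "az": 0},
  {"fingers": 1, "tx": 0, "ty": 0.1516, "tz": 0.1411, "ax": -0.1528, "ay": 0, "az": 0},
])

```text
time_s: 22.58
tcp_pos: [0.5215, 0.2083, 0.1583]
ee_rot: [[-0.002, -0.967, 0.255], [-0.001, 0.255, 0.967], [-1.0, 0.002, -0.002]]
wrist_force: [0.2, -0.7, -0.8]
gripper_width: 0.427
```

play_rows([
  {"fingers": 1, "tx": 0, "ty": 0, "tz": 0, "ax": 0, "ay": 0, "az": 0},
  {"fingers": 1, "tx": 0, "ty": 0, "tz": 0, "ax": 0, "ay": 0, "az": 0},
  {"fingers": 1, "tx": 0, "ty": 0, "tz": 0, "ax": 0, "ay": 0, "az": 0},
  {"fingers": 1, "tx": 0, "ty": 0, "tz": 0, "ax": 0, "ay": 0, "az": 0},
])

```text
time_s: 22.92
tcp_pos: [0.5222, 0.2043, 0.1592]
ee_rot: [[-0.002, -0.965, 0.264], [-0.001, 0.264, 0.965], [-1.0, 0.001, -0.001]]
wrist_force: [0.0, 0.5, -0.7]
gripper_width: 0.427
```

```bash
python3 - <<'E'
from h import *
go([(W(KILN,0,PL['bud'],.039),YK,1)])
E
```

```text
at [0.5222 0.2043 0.1592] 164.71 w 0.427 t 22.92 F [ 0.   0.5 -0.7] toolx [-0.0015 -0.001  -1.    ]
  t [ 0.1603 -0.0009  0.0019] ax -0.0005 mm 120.2
```

play_rows([
  {"fingers": 1, "tx": 0.03, "ty": -0.001, "tz": 0.002, "ax": 0, "ay": 0, "az": 0},
  {"fingers": 1, "tx": 0.065, "ty": -0.001, "tz": 0.002, "ax": 0, "ay": 0, "az": 0},
  {"fingers": 1, "tx": 0.1, "ty": -0.001, "tz": 0.002, "ax": 0, "ay": 0, "az": 0},
  {"fingers": 1, "tx": 0.13, "ty": -0.001, "tz": 0.002, "ax": 0, "ay": 0, "az": 0},
  {"fingers": 1, "tx": 0.147, "ty": -0.001, "tz": 0.002, "ax": 0, "ay": 0, "az": 0},
])

```text
time_s: 23.33
tcp_pos: [0.5224, 0.2045, 0.047]
ee_rot: [[-0.004, -0.964, 0.265], [-0.002, 0.265, 0.964], [-1.0, 0.003, -0.003]]
wrist_force: [-0.2, -0.3, -0.9]
gripper_width: 0.419
```

play_rows([
  {"fingers": 1, "tx": 0.004, "ty": 0, "tz": 0, "ax": 0, "ay": 0, "az": 0},
  {"fingers": 1, "tx": 0.008, "ty": 0, "tz": 0, "ax": 0, "ay": 0, "az": 0},
  {"fingers": 1, "tx": 0.011, "ty": 0, "tz": 0, "ax": 0, "ay": 0, "az": 0},
  {"fingers": 1, "tx": 0.013, "ty": 0, "tz": 0, "ax": 0, "ay": 0, "az": 0},
  {"fingers": 1, "tx": 0.013, "ty": 0, "tz": 0, "ax": 0, "ay": 0, "az": 0},
])

```text
time_s: 23.75
tcp_pos: [0.5241, 0.2069, 0.0407]
ee_rot: [[0.001, -0.965, 0.262], [0.001, 0.262, 0.965], [-1.0, -0.001, 0.001]]
wrist_force: [0.1, -0.3, -1.3]
gripper_width: 0.426
```

play_rows([
  {"fingers": 1, "tx": 0, "ty": 0, "tz": 0, "ax": 0, "ay": 0, "az": 0},
  {"fingers": 1, "tx": 0.001, "ty": 0, "tz": 0, "ax": 0, "ay": 0, "az": 0},
  {"fingers": 1, "tx": 0.002, "ty": 0, "tz": 0, "ax": 0, "ay": 0, "az": 0},
  {"fingers": 1, "tx": 0.002, "ty": 0, "tz": 0, "ax": 0, "ay": 0, "az": 0},
  {"fingers": 1, "tx": 0.002, "ty": 0, "tz": 0, "ax": 0, "ay": 0, "az": 0},
])

```text
time_s: 24.17
tcp_pos: [0.5239, 0.207, 0.0389]
ee_rot: [[0.001, -0.965, 0.262], [0.0, 0.262, 0.965], [-1.0, -0.001, 0.001]]
wrist_force: [0.7, 0.7, 2.2]
gripper_width: 0.425
```

play_rows([
  {"fingers": 0.12, "tx": 0, "ty": 0, "tz": 0, "ax": 0, "ay": 0, "az": 0},
  {"fingers": 0.04, "tx": 0, "ty": 0, "tz": 0, "ax": 0, "ay": 0, "az": 0},
  {"fingers": -1, "tx": 0, "ty": 0, "tz": 0, "ax": 0, "ay": 0, "az": 0},
  {"fingers": -1, "tx": 0, "ty": 0, "tz": 0, "ax": 0, "ay": 0, "az": 0},
  {"fingers": -1, "tx": 0, "ty": 0, "tz": 0, "ax": 0, "ay": 0, "az": 0},
])

```text
time_s: 24.58
tcp_pos: [0.5235, 0.2067, 0.0383]
ee_rot: [[-0.0, -0.965, 0.262], [-0.0, 0.262, 0.965], [-1.0, 0.0, -0.0]]
wrist_force: [-0.2, 0.3, -0.1]
gripper_width: 0.625
```

play_rows([
  {"fingers": -1, "tx": 0, "ty": 0, "tz": 0, "ax": 0, "ay": 0, "az": 0},
  {"fingers": -1, "tx": 0, "ty": 0, "tz": 0, "ax": 0, "ay": 0, "az": 0},
  {"fingers": -1, "tx": -0.02, "ty": 0, "tz": 0, "ax": 0, "ay": 0, "az": 0},
  {"fingers": -1, "tx": -0.06, "ty": 0, "tz": 0, "ax": 0, "ay": 0, "az": 0},
  {"fingers": -1, "tx": -0.1, "ty": 0, "tz": 0, "ax": 0, "ay": 0, "az": 0},
])

```text
time_s: 25.0
tcp_pos: [0.5228, 0.2062, 0.1131]
ee_rot: [[-0.003, -0.965, 0.262], [-0.002, 0.262, 0.965], [-1.0, 0.002, -0.003]]
wrist_force: [0.9, -0.6, 0.1]
gripper_width: 0.967
```

play_rows([
  {"fingers": -1, "tx": -0.04, "ty": 0, "tz": 0, "ax": 0, "ay": 0, "az": 0},
  {"fingers": -1, "tx": -0.06, "ty": 0, "tz": 0, "ax": 0, "ay": 0, "az": 0},
  {"fingers": -1, "tx": -0.06, "ty": 0, "tz": 0, "ax": 0, "ay": 0, "az": 0},
  {"fingers": -1, "tx": -0.06, "ty": 0, "tz": 0, "ax": 0, "ay": 0, "az": 0},
])

```text
time_s: 25.33
tcp_pos: [0.5237, 0.207, 0.1593]
ee_rot: [[0.001, -0.965, 0.262], [0.002, 0.262, 0.965], [-1.0, -0.001, 0.002]]
wrist_force: [-0.5, -0.2, -0.0]
gripper_width: 0.993
```

```bash
python3 - <<'E'
from h import *
x,y=PK['house']
go([(W(DRY,x,y,.16),88,3),(W(DRY,x,y,.043),88,1)])
E
```

```text
at [0.5237 0.207  0.1593] 164.79 w 0.993 t 25.33 F [-0.5 -0.2 -0. ] toolx [ 0.0014  0.0016 -1.    ]
  t [-0.0003 -0.0982 -0.192 ] ax 0.1422 mm 161.8
  t [-0.0003 -0.1716 -0.1307] ax 0.1422 mm 161.8
  t [-0.0003 -0.2112 -0.0438] ax 0.1422 mm 161.8
  t [0.156 0.    0.   ] ax -0.0 mm 117.0
```

play_rows([
  {"fingers": -1, "tx": 0, "ty": -0.019, "tz": -0.037, "ax": 0.028, "ay": 0, "az": 0},
  {"fingers": -1, "tx": 0, "ty": -0.039, "tz": -0.076, "ax": 0.057, "ay": 0, "az": 0},
  {"fingers": -1, "tx": 0, "ty": -0.059, "tz": -0.115, "ax": 0.085, "ay": 0, "az": 0},
  {"fingers": -1, "tx": 0, "ty": -0.079, "tz": -0.154, "ax": 0.114, "ay": 0, "az": 0},
  {"fingers": -1, "tx": 0, "ty": -0.0982, "tz": -0.192, "ax": 0.1422, "ay": 0, "az": 0},
])

```text
time_s: 25.75
tcp_pos: [0.556, 0.0468, 0.1566]
ee_rot: [[-0.004, -0.754, 0.657], [-0.001, 0.657, 0.754], [-1.0, 0.002, -0.003]]
wrist_force: [0.5, 0.7, 0.3]
gripper_width: 0.999
```

play_rows([
  {"fingers": -1, "tx": 0, "ty": -0.034, "tz": -0.026, "ax": 0.028, "ay": 0, "az": 0},
  {"fingers": -1, "tx": 0, "ty": -0.069, "tz": -0.052, "ax": 0.057, "ay": 0, "az": 0},
  {"fingers": -1, "tx": 0, "ty": -0.103, "tz": -0.078, "ax": 0.085, "ay": 0, "az": 0},
  {"fingers": -1, "tx": 0, "ty": -0.137, "tz": -0.105, "ax": 0.114, "ay": 0, "az": 0},
  {"fingers": -1, "tx": 0, "ty": -0.1716, "tz": -0.1307, "ax": 0.1422, "ay": 0, "az": 0},
])

```text
time_s: 26.17
tcp_pos: [0.5893, -0.1114, 0.1564]
ee_rot: [[-0.004, -0.396, 0.918], [0.0, 0.918, 0.396], [-1.0, 0.002, -0.004]]
wrist_force: [1.1, 0.3, 0.9]
gripper_width: 1.001
```

play_rows([
  {"fingers": -1, "tx": 0, "ty": -0.047, "tz": -0.01, "ax": 0.032, "ay": 0, "az": 0},
  {"fingers": -1, "tx": 0, "ty": -0.094, "tz": -0.019, "ax": 0.063, "ay": 0, "az": 0},
  {"fingers": -1, "tx": 0, "ty": -0.141, "tz": -0.029, "ax": 0.095, "ay": 0, "az": 0},
  {"fingers": -1, "tx": 0, "ty": -0.183, "tz": -0.038, "ax": 0.124, "ay": 0, "az": 0},
  {"fingers": -1, "tx": 0, "ty": -0.2112, "tz": -0.0438, "ax": 0.1422, "ay": 0, "az": 0},
])

```text
time_s: 26.58
tcp_pos: [0.6228, -0.2708, 0.1557]
ee_rot: [[-0.004, 0.041, 0.999], [0.001, 0.999, -0.041], [-1.0, 0.001, -0.004]]
wrist_force: [0.4, -0.7, 0.3]
gripper_width: 0.995
```

play_rows([
  {"fingers": -1, "tx": 0, "ty": 0, "tz": 0, "ax": 0, "ay": 0, "az": 0},
  {"fingers": -1, "tx": 0, "ty": 0, "tz": 0, "ax": 0, "ay": 0, "az": 0},
  {"fingers": -1, "tx": 0, "ty": 0, "tz": 0, "ax": 0, "ay": 0, "az": 0},
  {"fingers": -1, "tx": 0, "ty": 0, "tz": 0, "ax": 0, "ay": 0, "az": 0},
])

```text
time_s: 26.92
tcp_pos: [0.6233, -0.2669, 0.1576]
ee_rot: [[-0.002, 0.033, 0.999], [0.001, 0.999, -0.033], [-1.0, 0.001, -0.002]]
wrist_force: [-1.0, 0.9, -0.1]
gripper_width: 1.003
```

```bash
python3 - <<'E'
from h import *
x,y=PK['house']
go([(W(DRY,x,y,.043),88,1)])
from station import viewer
p=viewer.capture('side');q=viewer.capture('top');f=lambda i:cv2.resize(i,(400,400),interpolation=cv2.INTER_CUBIC)
cv2.imwrite('pics/g6.png',np.hstack([f(p['image'][200:310,240:350,::-1]),f(q['image'][100:220,60:180,::-1])]))
E
```

```text
at [ 0.6233 -0.2669  0.1576] 88.11 w 1.003 t 26.92 F [-1.   0.9 -0.1] toolx [-1.7e-03  6.0e-04 -1.0e+00]
  t [ 0.1528 -0.0013  0.0005] ax 0.0006 mm 114.6
```

View pics/g6.png

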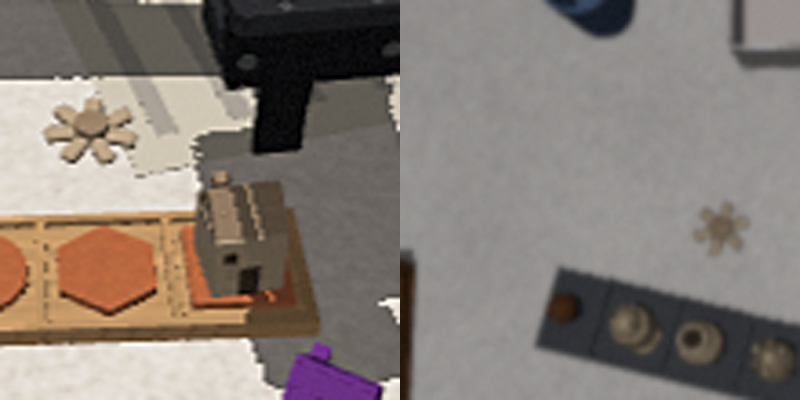

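Cat, vase and bud stand in places 1–3. The beige house on the square tile is the one meant (not the purple/red/green ones, which lie on the table off the rack). Gripping it.

play_rows([
  {"fingers": -1, "tx": 0.04, "ty": -0.001, "tz": 0, "ax": 0, "ay": 0, "az": 0},
  {"fingers": -1, "tx": 0.08, "ty": -0.001, "tz": 0, "ax": 0, "ay": 0, "az": 0},
  {"fingers": -1, "tx": 0.115, "ty": -0.001, "tz": 0, "ax": 0, "ay": 0, "az": 0},
  {"fingers": -1, "tx": 0.14, "ty": -0.001, "tz": 0, "ax": 0, "ay": 0, "az": 0},
  {"fingers": -1, "tx": 0.155, "ty": -0.001, "tz": 0, "ax": 0, "ay": 0, "az": 0},
])

```text
time_s: 27.43
tcp_pos: [0.6224, -0.2675, 0.0396]
ee_rot: [[-0.004, 0.033, 0.999], [0.001, 0.999, -0.033], [-1.0, 0.001, -0.004]]
wrist_force: [-0.5, -0.3, -0.1]
gripper_width: 0.998
```

play_rows([
  {"fingers": -0.2, "tx": 0, "ty": 0, "tz": 0, "ax": 0, "ay": 0, "az": 0},
  {"fingers": -0.1, "tx": 0, "ty": 0, "tz": 0, "ax": 0, "ay": 0, "az": 0},
  {"fingers": 0, "tx": 0, "ty": 0, "tz": 0, "ax": 0, "ay": 0, "az": 0},
  {"fingers": 0, "tx": 0, "ty": 0, "tz": 0, "ax": 0, "ay": 0, "az": 0},
  {"fingers": 0, "tx": 0, "ty": 0, "tz": 0, "ax": 0, "ay": 0, "az": 0},
])

```text
time_s: 27.85
tcp_pos: [0.6246, -0.2689, 0.0439]
ee_rot: [[0.003, 0.034, 0.999], [-0.001, 0.999, -0.034], [-1.0, -0.001, 0.003]]
wrist_force: [0.7, 0.4, -0.3]
gripper_width: 0.703
```

play_rows([
  {"fingers": 1, "tx": 0, "ty": 0, "tz": 0, "ax": 0, "ay": 0, "az": 0},
  {"fingers": 1, "tx": 0, "ty": 0, "tz": 0, "ax": 0, "ay": 0, "az": 0},
  {"fingers": 1, "tx": 0, "ty": 0, "tz": 0, "ax": 0, "ay": 0, "az": 0},
  {"fingers": 1, "tx": 0, "ty": 0, "tz": 0, "ax": 0, "ay": 0, "az": 0},
  {"fingers": 1, "tx": 0, "ty": 0, "tz": 0, "ax": 0, "ay": 0, "az": 0},
])

```text
time_s: 28.27
tcp_pos: [0.6238, -0.2691, 0.0426]
ee_rot: [[0.0, 0.034, 0.999], [-0.0, 0.999, -0.034], [-1.0, -0.0, 0.0]]
wrist_force: [-1.3, -1.2, 1.6]
gripper_width: 0.435
```

play_rows([
  {"fingers": 1, "tx": -0.005, "ty": 0, "tz": 0, "ax": 0, "ay": 0, "az": 0},
  {"fingers": 1, "tx": -0.02, "ty": 0, "tz": 0, "ax": 0, "ay": 0, "az": 0},
  {"fingers": 1, "tx": -0.045, "ty": 0, "tz": 0, "ax": 0, "ay": 0, "az": 0},
  {"fingers": 1, "tx": -0.07, "ty": 0, "tz": 0, "ax": 0, "ay": 0, "az": 0},
  {"fingers": 1, "tx": -0.1, "ty": 0, "tz": 0, "ax": 0, "ay": 0, "az": 0},
])

```text
time_s: 28.68
tcp_pos: [0.623, -0.2684, 0.1174]
ee_rot: [[-0.002, 0.035, 0.999], [0.001, 0.999, -0.035], [-1.0, 0.001, -0.002]]
wrist_force: [0.6, 0.5, -2.5]
gripper_width: 0.435
```

play_rows([
  {"fingers": 1, "tx": -0.03, "ty": 0, "tz": 0, "ax": 0, "ay": 0, "az": 0},
  {"fingers": 1, "tx": -0.05, "ty": 0, "tz": 0, "ax": 0, "ay": 0, "az": 0},
  {"fingers": 1, "tx": -0.055, "ty": 0, "tz": 0, "ax": 0, "ay": 0, "az": 0},
  {"fingers": 1, "tx": -0.055, "ty": 0, "tz": 0, "ax": 0, "ay": 0, "az": 0},
])

```text
time_s: 29.02
tcp_pos: [0.6243, -0.2688, 0.1603]
ee_rot: [[0.003, 0.035, 0.999], [-0.0, 0.999, -0.035], [-1.0, -0.0, 0.003]]
wrist_force: [-0.3, -0.1, -0.2]
gripper_width: 0.436
```

```bash
python3 - <<'E'
from h import *
go([(W(KILN,0,PL['house'],.16),YK,3)])
from station import viewer
p=viewer.capture('side')
cv2.imwrite('pics/g7.png',cv2.resize(p['image'][120:310,200:390,::-1],(500,500),interpolation=cv2.INTER_CUBIC))
E
```

```text
at [ 0.6243 -0.2688  0.1603] 88.02 w 0.436 t 29.02 F [-0.3 -0.1 -0.2] toolx [ 3.3e-03 -4.0e-04 -1.0e+00]
  t [ 1.000e-04  1.788e-01 -5.930e-02] ax -0.1422 mm 141.3
  t [1.000e-04 1.869e-01 2.370e-02] ax -0.1422 mm 141.3
  t [1.000e-04 1.583e-01 1.022e-01] ax -0.1422 mm 141.3
```

View pics/g7.png

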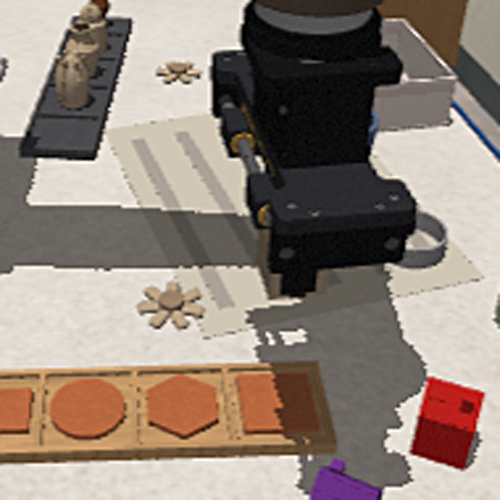

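play_rows([
  {"fingers": 1, "tx": 0, "ty": 0.027, "tz": -0.009, "ax": -0.021, "ay": 0, "az": 0},
  {"fingers": 1, "tx": 0, "ty": 0.064, "tz": -0.021, "ax": -0.051, "ay": 0, "az": 0},
  {"fingers": 1, "tx": 0, "ty": 0.102, "tz": -0.034, "ax": -0.081, "ay": 0, "az": 0},
  {"fingers": 1, "tx": 0, "ty": 0.14, "tz": -0.046, "ax": -0.111, "ay": 0, "az": 0},
  {"fingers": 1, "tx": 0, "ty": 0.1788, "tz": -0.0593, "ax": -0.1422, "ay": 0, "az": 0},
])

```text
time_s: 29.48
tcp_pos: [0.5823, -0.1321, 0.1564]
ee_rot: [[-0.004, -0.404, 0.915], [0.0, 0.915, 0.404], [-1.0, 0.002, -0.003]]
wrist_force: [1.0, 0.9, -0.5]
gripper_width: 0.43
```

play_rows([
  {"fingers": 1, "tx": 0, "ty": 0.037, "tz": 0.005, "ax": -0.028, "ay": 0, "az": 0},
  {"fingers": 1, "tx": 0, "ty": 0.075, "tz": 0.009, "ax": -0.057, "ay": 0, "az": 0},
  {"fingers": 1, "tx": 0, "ty": 0.112, "tz": 0.014, "ax": -0.085, "ay": 0, "az": 0},
  {"fingers": 1, "tx": 0, "ty": 0.15, "tz": 0.019, "ax": -0.114, "ay": 0, "az": 0},
  {"fingers": 1, "tx": 0, "ty": 0.1869, "tz": 0.0237, "ax": -0.1422, "ay": 0, "az": 0},
])

```text
time_s: 29.9
tcp_pos: [0.5423, 0.0034, 0.1568]
ee_rot: [[-0.004, -0.76, 0.65], [-0.001, 0.65, 0.76], [-1.0, 0.002, -0.003]]
wrist_force: [0.6, -0.5, -1.1]
gripper_width: 0.434
```

play_rows([
  {"fingers": 1, "tx": 0, "ty": 0.035, "tz": 0.023, "ax": -0.032, "ay": 0, "az": 0},
  {"fingers": 1, "tx": 0, "ty": 0.071, "tz": 0.046, "ax": -0.064, "ay": 0, "az": 0},
  {"fingers": 1, "tx": 0, "ty": 0.108, "tz": 0.07, "ax": -0.097, "ay": 0, "az": 0},
  {"fingers": 1, "tx": 0, "ty": 0.14, "tz": 0.09, "ax": -0.127, "ay": 0, "az": 0},
  {"fingers": 1, "tx": 0, "ty": 0.1583, "tz": 0.1022, "ax": -0.1422, "ay": 0, "az": 0},
])

```text
time_s: 30.32
tcp_pos: [0.5024, 0.1398, 0.1569]
ee_rot: [[-0.003, -0.967, 0.256], [-0.001, 0.256, 0.967], [-1.0, 0.003, -0.002]]
wrist_force: [0.8, 0.8, -1.6]
gripper_width: 0.435
```

play_rows([
  {"fingers": 1, "tx": 0, "ty": 0, "tz": 0, "ax": 0, "ay": 0, "az": 0},
  {"fingers": 1, "tx": 0, "ty": 0, "tz": 0, "ax": 0, "ay": 0, "az": 0},
  {"fingers": 1, "tx": 0, "ty": 0, "tz": 0, "ax": 0, "ay": 0, "az": 0},
  {"fingers": 1, "tx": 0, "ty": 0, "tz": 0, "ax": 0, "ay": 0, "az": 0},
])

```text
time_s: 30.65
tcp_pos: [0.504, 0.1368, 0.1578]
ee_rot: [[-0.001, -0.965, 0.264], [-0.001, 0.264, 0.965], [-1.0, 0.001, -0.001]]
wrist_force: [0.6, -0.8, -0.9]
gripper_width: 0.435
```

```bash
python3 - <<'E'
from h import *
go([(W(KILN,0,-.104,.0385),YK,1)])
E
```

```text
at [0.504  0.1368 0.1578] 164.71 w 0.435 t 30.65 F [ 0.6 -0.8 -0.9] toolx [-1.4e-03 -8.0e-04 -1.0e+00]
  t [ 0.159  -0.0006  0.0031] ax -0.0005 mm 119.3
```

play_rows([
  {"fingers": 1, "tx": 0.03, "ty": -0.001, "tz": 0.003, "ax": 0, "ay": 0, "az": 0},
  {"fingers": 1, "tx": 0.065, "ty": -0.001, "tz": 0.003, "ax": 0, "ay": 0, "az": 0},
  {"fingers": 1, "tx": 0.1, "ty": -0.001, "tz": 0.003, "ax": 0, "ay": 0, "az": 0},
  {"fingers": 1, "tx": 0.13, "ty": -0.001, "tz": 0.003, "ax": 0, "ay": 0, "az": 0},
  {"fingers": 1, "tx": 0.147, "ty": -0.001, "tz": 0.003, "ax": 0, "ay": 0, "az": 0},
])

```text
time_s: 31.07
tcp_pos: [0.5043, 0.1378, 0.0455]
ee_rot: [[-0.004, -0.964, 0.265], [-0.002, 0.265, 0.964], [-1.0, 0.003, -0.003]]
wrist_force: [-0.2, -0.3, -1.7]
gripper_width: 0.435
```

play_rows([
  {"fingers": 1, "tx": 0.004, "ty": 0, "tz": 0, "ax": 0, "ay": 0, "az": 0},
  {"fingers": 1, "tx": 0.008, "ty": 0, "tz": 0, "ax": 0, "ay": 0, "az": 0},
  {"fingers": 1, "tx": 0.011, "ty": 0, "tz": 0, "ax": 0, "ay": 0, "az": 0},
  {"fingers": 1, "tx": 0.013, "ty": 0, "tz": 0, "ax": 0, "ay": 0, "az": 0},
  {"fingers": 1, "tx": 0.013, "ty": 0, "tz": 0, "ax": 0, "ay": 0, "az": 0},
])

```text
time_s: 31.48
tcp_pos: [0.506, 0.1399, 0.0391]
ee_rot: [[0.001, -0.965, 0.262], [0.001, 0.262, 0.965], [-1.0, -0.001, 0.001]]
wrist_force: [0.1, -0.2, -1.7]
gripper_width: 0.433
```

play_rows([
  {"fingers": 1, "tx": 0, "ty": 0, "tz": 0, "ax": 0, "ay": 0, "az": 0},
  {"fingers": 1, "tx": 0.001, "ty": 0, "tz": 0, "ax": 0, "ay": 0, "az": 0},
  {"fingers": 1, "tx": 0.002, "ty": 0, "tz": 0, "ax": 0, "ay": 0, "az": 0},
  {"fingers": 1, "tx": 0.002, "ty": 0, "tz": 0, "ax": 0, "ay": 0, "az": 0},
  {"fingers": 1, "tx": 0.002, "ty": 0, "tz": 0, "ax": 0, "ay": 0, "az": 0},
])

```text
time_s: 31.9
tcp_pos: [0.5058, 0.1401, 0.0376]
ee_rot: [[0.001, -0.965, 0.262], [0.0, 0.262, 0.965], [-1.0, -0.001, 0.001]]
wrist_force: [-0.7, 0.2, 3.4]
gripper_width: 0.436
```

play_rows([
  {"fingers": 0.1, "tx": 0, "ty": 0, "tz": 0, "ax": 0, "ay": 0, "az": 0},
  {"fingers": 0.02, "tx": 0, "ty": 0, "tz": 0, "ax": 0, "ay": 0, "az": 0},
  {"fingers": -1, "tx": 0, "ty": 0, "tz": 0, "ax": 0, "ay": 0, "az": 0},
  {"fingers": -1, "tx": 0, "ty": 0, "tz": 0, "ax": 0, "ay": 0, "az": 0},
  {"fingers": -1, "tx": 0, "ty": 0, "tz": 0, "ax": 0, "ay": 0, "az": 0},
])

```text
time_s: 32.32
tcp_pos: [0.5055, 0.1398, 0.0368]
ee_rot: [[-0.0, -0.965, 0.262], [-0.0, 0.262, 0.965], [-1.0, 0.0, -0.0]]
wrist_force: [-0.7, -0.1, 0.2]
gripper_width: 0.632
```

play_rows([
  {"fingers": -1, "tx": 0, "ty": 0, "tz": 0, "ax": 0, "ay": 0, "az": 0},
  {"fingers": -1, "tx": 0, "ty": 0, "tz": 0, "ax": 0, "ay": 0, "az": 0},
  {"fingers": -1, "tx": -0.02, "ty": 0, "tz": 0, "ax": 0, "ay": 0, "az": 0},
  {"fingers": -1, "tx": -0.06, "ty": 0, "tz": 0, "ax": 0, "ay": 0, "az": 0},
  {"fingers": -1, "tx": -0.1, "ty": 0, "tz": 0, "ax": 0, "ay": 0, "az": 0},
])

```text
time_s: 32.73
tcp_pos: [0.5047, 0.1393, 0.1118]
ee_rot: [[-0.003, -0.965, 0.262], [-0.002, 0.262, 0.965], [-1.0, 0.002, -0.003]]
wrist_force: [1.6, 0.3, 0.7]
gripper_width: 0.966
```

play_rows([
  {"fingers": -1, "tx": -0.04, "ty": 0, "tz": 0, "ax": 0, "ay": 0, "az": 0},
  {"fingers": -1, "tx": -0.06, "ty": 0, "tz": -0.04, "ax": 0, "ay": 0, "az": 0},
  {"fingers": -1, "tx": -0.06, "ty": 0, "tz": -0.09, "ax": 0, "ay": 0, "az": 0},
  {"fingers": -1, "tx": -0.06, "ty": 0, "tz": -0.14, "ax": 0, "ay": 0, "az": 0},
  {"fingers": -1, "tx": -0.06, "ty": 0, "tz": -0.19, "ax": 0, "ay": 0, "az": 0},
])

```text
time_s: 33.15
tcp_pos: [0.4675, 0.0013, 0.1574]
ee_rot: [[0.001, -0.965, 0.261], [0.001, 0.261, 0.965], [-1.0, -0.001, 0.001]]
wrist_force: [0.5, -0.9, 0.4]
gripper_width: 1.004
```

play_rows([
  {"fingers": -1, "tx": 0, "ty": 0, "tz": -0.05, "ax": 0, "ay": 0, "az": 0},
  {"fingers": -1, "tx": 0, "ty": 0, "tz": -0.1, "ax": 0, "ay": 0, "az": 0},
  {"fingers": -1, "tx": 0, "ty": 0, "tz": -0.13, "ax": 0, "ay": 0, "az": 0},
  {"fingers": -1, "tx": 0, "ty": 0, "tz": -0.13, "ax": 0, "ay": 0, "az": 0},
  {"fingers": -1, "tx": 0, "ty": 0, "tz": -0.13, "ax": 0, "ay": 0, "az": 0},
])

```text
time_s: 33.57
tcp_pos: [0.4422, -0.0928, 0.157]
ee_rot: [[0.0, -0.964, 0.265], [0.0, 0.265, 0.964], [-1.0, -0.0, 0.0]]
wrist_force: [0.6, 0.8, -0.3]
gripper_width: 0.999
```

```bash
python3 - <<'E'
from h import *
from station import viewer,spotter
go([])
def loc(F,X): d=X[:2]-F[0]; return (np.r_[d@F[1],d@F[2]]*1000).round(1)
S=viewer.capture('side');T=viewer.capture('top')
for k in PK:
    for n,p in(('side',S),('top',T)):
        for d in spotter.silhouettes(k+'_center',p)[:4]:
            l=loc(KILN,back(p,d['uv'],.038 if n=='side' else .045)[0])
            if abs(l[0])<60: print(k,n,round(d['score'],2),l)
a=rect(T,KILN,.038,y0=-.17,y1=.2);b=rect(S,KILN,.008,x=.06,y0=-.17,y1=.2)
cv2.imwrite('pics/end.png',cv2.convertScaleAbs(np.vstack([a,b]),alpha=1.8))
E
```

```text
at [ 0.4422 -0.0928  0.157 ] 164.66 w 0.999 t 33.57 F [ 0.6  0.8 -0.3] toolx [ 2.e-04  1.e-04 -1.e+00]
cat top 0.49 [ -2.1 103.4]
vase top 0.56 [-2.4 31.6]
bud top 0.71 [  2.3 -40.8]
house side 0.52 [  22.2 -518.8]
```

View pics/end.png

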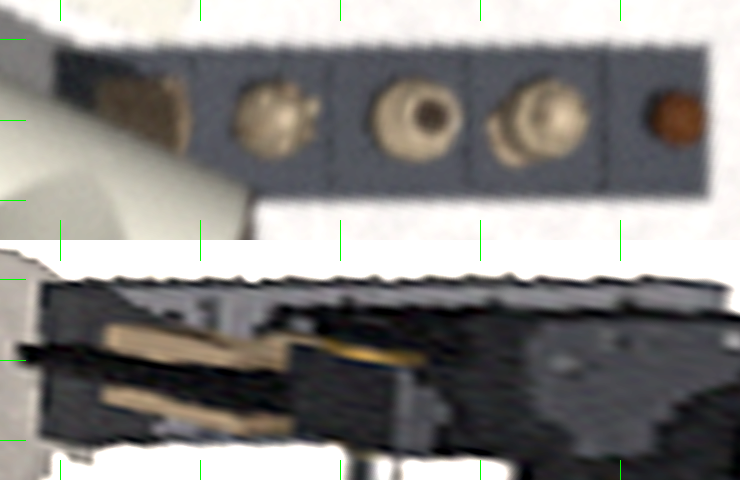

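play_rows([
  {"fingers": -1, "tx": -0.02, "ty": 0.02, "tz": -0.05, "ax": 0, "ay": 0, "az": 0},
  {"fingers": -1, "tx": -0.04, "ty": 0.04, "tz": -0.1, "ax": 0, "ay": 0, "az": 0},
  {"fingers": -1, "tx": -0.06, "ty": 0.06, "tz": -0.15, "ax": 0, "ay": 0, "az": 0},
  {"fingers": -1, "tx": -0.08, "ty": 0.06, "tz": -0.2, "ax": 0, "ay": 0, "az": 0},
  {"fingers": -1, "tx": -0.08, "ty": 0.06, "tz": -0.24, "ax": 0, "ay": 0, "az": 0},
])

```text
time_s: 34.48
tcp_pos: [0.3521, -0.2556, 0.2202]
ee_rot: [[0.006, -0.965, 0.261], [-0.003, 0.261, 0.965], [-1.0, -0.006, -0.001]]
wrist_force: [0.8, -0.2, -0.1]
gripper_width: 0.997
```

play_rows([
  {"fingers": -1, "tx": 0, "ty": 0, "tz": -0.05, "ax": 0, "ay": 0, "az": 0},
  {"fingers": -1, "tx": 0, "ty": 0, "tz": -0.1, "ax": 0, "ay": 0, "az": 0},
  {"fingers": -1, "tx": 0, "ty": 0, "tz": -0.15, "ax": 0, "ay": 0, "az": 0},
  {"fingers": -1, "tx": 0, "ty": 0, "tz": -0.15, "ax": 0, "ay": 0, "az": 0},
  {"fingers": -1, "tx": 0, "ty": 0, "tz": -0.15, "ax": 0, "ay": 0, "az": 0},
])

```text
time_s: 34.9
tcp_pos: [0.3217, -0.3636, 0.2164]
ee_rot: [[-0.001, -0.964, 0.266], [0.001, 0.266, 0.964], [-1.0, 0.001, 0.0]]
wrist_force: [0.6, -0.2, 0.2]
gripper_width: 0.999
```

```bash
python3 - <<'E'
from h import *
from station import viewer,spotter
go([])
def loc(F,X): d=X[:2]-F[0]; return (np.r_[d@F[1],d@F[2]]*1000).round(1)
S=viewer.capture('side');T=viewer.capture('top')
for k in PK:
    for n,p in(('side',S),('top',T)):
        for d in spotter.silhouettes(k+'_center',p)[:5]:
            l=loc(KILN,back(p,d['uv'],.038 if n=='side' else .045)[0])
            if abs(l[0])<60 and abs(l[1])<200: print(k,n,round(d['score'],2),l)
a=rect(T,KILN,.038,y0=-.17,y1=.2);b=cv2.resize(S['image'][90:180,180:290,::-1],(740,360),interpolation=cv2.INTER_CUBIC)
cv2.imwrite('pics/end2.png',cv2.convertScaleAbs(np.vstack([a,b]),alpha=1.5))
E
```

```text
at [ 0.3217 -0.3636  0.2164] 164.58 w 0.999 t 34.9 F [ 0.6 -0.2  0.2] toolx [-8.e-04  6.e-04 -1.e+00]
cat top 0.69 [-5.  99.7]
vase side 0.29 [  30.3 -104.9]
bud side 0.71 [ 7.7 -6.5]
bud top 0.61 [  4.8 -39.5]
bud top 0.16 [  -2.  -103.3]
house top 0.76 [   1.7 -101.7]
```

View pics/end2.png

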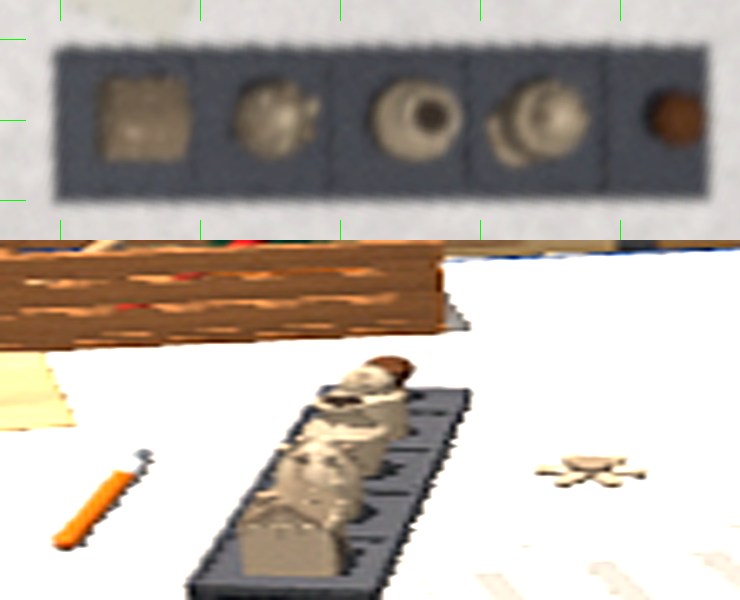

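```bash
python3 -c "
from station import job;print(job.finish_job())"
```

```text
the job is handed in; nothing more can be done
None
```

I moved all four pieces to the kiln rack in the same order from the knob: cat, vase, bud, house. I then handed the job in at about 35 s; no verdict was reported. Each piece was lowered until the wrist force showed contact, then released. The tiles stayed on the drying rack, and I didn't touch the coloured look-alike houses.

- **Last checks:** the final pictures show every piece upright in its own place, with the gripper open and clear of everything. Measured by eye in the flattened top view, each is within about 5 mm of its place's centre; the limit is 13 mm. The house is the furthest off, about 5 mm along the row.
- **Disagreements:**
  - In the last pictures the network found no vase in the top view; its only vase report, in the side view, lay about 30 mm off the rack's line near the house's place. It had found the vase in the top view one picture earlier.
  - In the side view it put the bud about 28 mm along the row from its place. The pieces overlap there, so I ruled that out.
  - It gave a weak second bud report (0.16) at the house's place, which I also ruled out.
  - Its top-view readings for the cat and bud were about 5 mm off along the row, against about 2.5 mm by eye.

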